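# Empty the spent-cartridge bin of a fittings organiser

### The arm

A 7-joint arm with a two-finger parallel gripper is mounted at the origin on the work surface. World frame = base frame: x ahead of the robot, y to its left, z up, the work surface at z = 0. Lengths are in m, angles in rad, forces in N, time in s.
With the tool pointing down it reaches from about 0.4 to 0.875 m from the base axis. Payload 6.5 kg.
Tool frame: the origin (TCP) lies midway between the tips of the shut fingers; the grasp point (between the pads) lies arm.grip_depth behind it (arm.grip_depth is the distance from the TCP to the grasp point, in m); x points along the fingers, z is the direction in which the jaws open and shut, and the axes are right-handed (so a half turn about x gives the same grasp; the last joint's range is limited). The gripper opens to 85 mm and grips with 20 to 120 N. Pads are 22 mm wide; open, the fingers measure 114 mm over their backs; the gripper's body (76 mm by 85 mm) begins 54 mm behind the grasp point. The pads swing forward as they close: fully open they stand 13 mm farther back than shut.
Start: joints at [-1.394, 0.536, -0.004, 1.538, 0.003, 1.067, -0.071], TCP at [0.156, 0.631, 0.231] pointing down, gripper open.
Joint ranges: [-2.7, 2.7], [-0.37, 2.16], [-1.27, 1.26], [0.24, 2.4], [-1.31, 4.45], [0.19, 1.91], [-2.76, 2.76]. Speed limits (rad/s): [2.39, 2.39, 3.14, 3.14, 3.14, 3.14, 3.14].

### API

Orientations are given as a 3x3 rotation matrix whose columns are the frame's x, y, z axes.
In Python, from plant import arm gives the robot as it stands.
- The arm moves only by the tool apply_moves, never from a script. Its argument "plan" is one flat list of numbers, 5 for each row, row after row: the opening, from -1 (shut) to 1 (fully open), so that 0 is half open, then the shift along the tool's x, y, z in cm, then the turn about the tool's x in degrees. A call has 1 to 8 rows; each row shifts and turns the pose as measured when the row begins, along the tool's axes as they then stand; what a row does not reach is not made up. A row lasts 1/12 s, in which the tool goes at most 41.7 mm and 7.16 degrees, less where a joint would pass 70% of its speed; a pose out of reach is approached as far as the arm can. A call is refused whole if a number of a shift passes 4.17 or a number of a turn 7.16, either way. A call with a gripper value outside its range is refused whole. The fingers move at their own pace and stop on an object; "force" is the grip in N (left out, the last holds). Time passes only in rows, so rows that do not move let the fingers close. It gives the time, the measured TCP pose, the force and the opening at its end, in the units of the state.
- arm.state(): the state, without advancing time (a new reading comes with each control period).
- arm.get_image(name): name is "scene" or "top" or "wrist"; returns a dict with "img" (420x560x3 uint8, red, green, blue), "mtx" (3x3 intrinsics, pixels), "rvec" (rotation vector, rad) and "tvec" (3), from world to camera coordinates, as OpenCV has them. Camera axes: x right, y down, z forward; pixel columns grow to the right and rows downward; lengths in m; the calibration is good to about 2 mm. A picture is of the moment at which its call begins. There is no depth.
- arm.job_done(): hands the job in, once; it reports no verdict.
The state is a dict: "clock": time; "joints": joint angles; "joint_vel": joint speeds; "effort": joint torques, N m; "tcp_pos": TCP position; "tool_rot": TCP orientation; "contact_force": force on the tool from outside, world axes, zero at the start; "moment": the same for the moment, N m; "grip_width": finger opening in m.
Only numpy, scipy, OpenCV 4.12 (cv2) and the standard library are available. Lean on these libraries where they do the work, as an engineer would, in place of code of your own. Each camera call takes 0.05 s, during which the arm holds its last target.

### The job

One of the three insert bins in the organiser on the lab bench holds the spent steel cartridge. Lift that bin, level, straight up until it is fully clear of the frame, then tip it over the steel tray so that the cartridge goes out of it into the tray. Afterwards set the empty bin gently down, upright, on the bare bench, outside the frame and the tray, and let go.

Things in the scene. Friction and masses are not known exactly. Their poses are not given: they have to be found in the camera images.
- bin: Off-white plastic insert bin holding the steel cartridge (the other two, same shape, hold flat blue caps or brass cones), about 80 g, loose in a frame cell. 90 (x) x 50 (y) mm; side walls 40 mm high, 3 mm thick like the floor. Origin: centre of underside; z up, +x to the rear with the grip tab. Front: pouring lip at x = -45 mm, 16 mm high, inner ramp 30 degrees: tip nose-down 45 to 60 degrees to empty.
- bin_grip (a point): Point inside the bin's grip tab, 22 mm below its top, at x = 41, y = 0, z = 66 mm in the bin's frame; same axes as the bin. The tab is the middle of the bin's rear wall carried up: 8 mm thick (x), 28 mm wide (y), top 88 mm above the underside. Its upper 48 mm stand free above the walls on both faces: pinch it across its thickness (bin x).
- cartridge: Spent cartridge: dark steel cylinder with two bright bands, 16 mm diameter, 34 mm long, about 40 g. Starts lying across the bin's floor, its axis along the bin's y. Origin: its centre; y is its axis. It rolls.
- tray: Open steel tray, fixed to the bench, 156 (x) x 186 (y) mm outside, walls 3 mm thick and 36 mm high, floor 6 mm thick. Origin: centre of its underside; z up.
- frame: Dark grey organiser frame fixed to the bench, 104 (x) x 182 (y) x 44 mm high. Origin: centre of underside; z up. Three cells along y at -59, 0, +59 mm, 94 x 54 mm each; the bins stand on its 6 mm floor with 2 mm clearance all round, yaw as the frame, tabs to +x. Frame and tray stand left and right, either way round, with 100 mm or more of bare bench between them, centred near x = 0.5 m.

How it is judged:
By the outcome, as a careful person would: the job done as asked, in the order asked, and still so for the second after the job is handed in, with the robot touching nothing.
It also fails if it takes over 51 s, if anything falls off the work surface, if the arm or the gripper's body presses on something with over 40 N, if the wrist force passes 120 N, or if a joint passes its speed limit or range.

## Working session

There is one attempt and no reset: what is moved stays moved. The work goes in short steps, Python scripts to look and compute and a tool call to move; the robot and the scene stay as the last step left them, time stands still between calls to the robot, and variables do not carry over. Pictures are saved under pics/ and viewed, and the job is handed in when it is done.

Besides the shell and the picture viewer there is one more tool, called after "Emit:" as name(argument=value, ...), one argument or row to a line, values as JSON. apply_moves: Moves the arm, as the interface text tells. Its arguments: {"type":"object","properties":{"plan":{"type":"array","items":{"type":"number"}},"force":{"type":"number"}},"required":["plan"]}

```bash
ls; mkdir -p pics
python3 - <<'E'
from plant import arm
import cv2,numpy as np
s=arm.state()
for k in s: print(k,np.round(s[k],3).tolist())
print(arm.grip_depth)
for n in ("scene","top","wrist"):
    d=arm.get_image(n); cv2.imwrite(f"pics/{n}0.png",d["img"][:,:,::-1]); np.savez(f"pics/{n}0.npz",**d)
    R=cv2.Rodrigues(d["rvec"])[0]; print(n,d["mtx"].round(1).tolist(),(-R.T@np.ravel(d["tvec"])).round(3),R.round(3).tolist())
E
```

```text
pics
clock 0.0
joints [-1.394, 0.537, -0.004, 1.539, 0.003, 1.067, -0.071]
joint_vel [-0.001, -0.001, -0.0, -0.001, 0.002, 0.0, -0.001]
effort [0.001, -58.341, 1.049, -25.91, 0.012, 0.01, -0.0]
tcp_pos [0.156, 0.63, 0.23]
tool_rot [[-0.0, -0.971, 0.24], [-0.002, 0.24, 0.971], [-1.0, -0.0, -0.002]]
contact_force [-0.317, 0.47, -0.151]
moment [-0.015, 0.014, 0.039]
grip_width 0.086
0.0187
scene [[393.1, 0.0, 276.2], [0.0, 393.1, 213.8], [0.0, 0.0, 1.0]] [1.257 0.129 0.572] [[-0.175, 0.984, 0.021], [0.551, 0.116, -0.826], [-0.816, -0.133, -0.563]]
top [[401.6, 0.0, 280.4], [0.0, 401.6, 212.1], [0.0, 0.0, 1.0]] [ 0.52  -0.025  0.774] [[0.014, -1.0, -0.004], [-0.999, -0.014, -0.03], [0.03, 0.005, -1.0]]
wrist [[292.4, 0.0, 277.4], [0.0, 292.4, 208.1], [0.0, 0.0, 1.0]] [0.082 0.649 0.373] [[0.24, 0.971, -0.002], [0.926, -0.229, 0.3], [0.291, -0.074, -0.954]]
```

View pics/scene0.png

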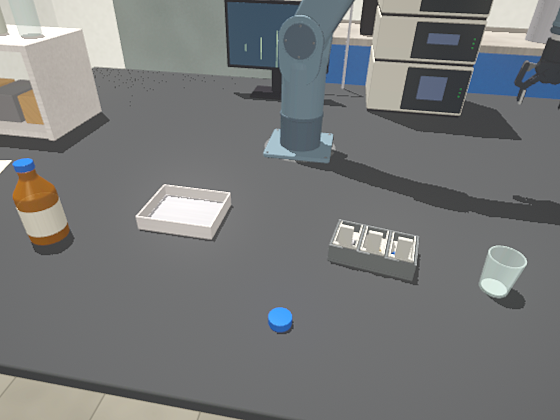

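View pics/top0.png

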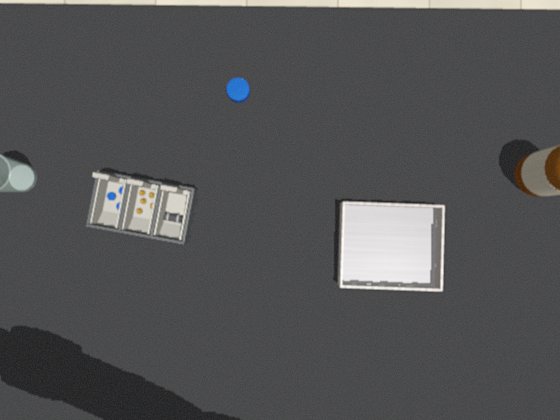

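View pics/wrist0.png

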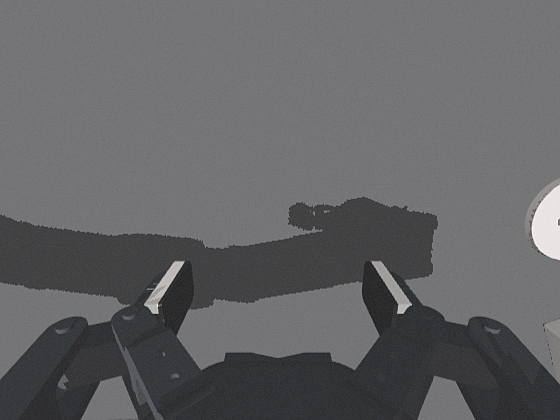

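```bash
cat > h.py <<'E'
import numpy as np,cv2
def load(f):
    d=np.load(f); return {k:d[k] for k in d.files}
def ray(d,uv):
    R=cv2.Rodrigues(d["rvec"])[0]; t=np.ravel(d["tvec"]); o=-R.T@t
    v=R.T@np.linalg.inv(d["mtx"])@np.array([uv[0],uv[1],1.]); return o,v/np.linalg.norm(v)
def onz(d,uv,z):
    o,v=ray(d,uv); return o+v*(z-o[2])/v[2]
def proj(d,p):
    return cv2.projectPoints(np.atleast_2d(np.array(p,float)),d["rvec"],d["tvec"],d["mtx"],None)[0][:,0]
def tri(obs):
    A=0;b=0
    for d,uv in obs:
        o,v=ray(d,uv); P=np.eye(3)-np.outer(v,v); A=A+P; b=b+P@o
    return np.linalg.solve(A,b)
def snap(arm,name,tag):
    d=arm.get_image(name); np.savez(f"pics/{tag}.npz",**d); cv2.imwrite(f"pics/{tag}.png",d["img"][:,:,::-1]); return d
E
python3 - <<'E'
import cv2,numpy as np
from plant import arm
print([a for a in dir(arm) if a[0]!='_'])
i=cv2.imread('pics/top0.png'); c=i[160:255,75:205]; cv2.imwrite('pics/topz.png',cv2.resize(c,None,fx=6,fy=6,interpolation=2))
i=cv2.imread('pics/scene0.png'); c=i[215:285,320:430]; cv2.imwrite('pics/scz.png',cv2.resize(c,None,fx=7,fy=7,interpolation=2))
E
```

```text
['IKError', 'get_image', 'grip_depth', 'job_done', 'state']
```

View pics/topz.png

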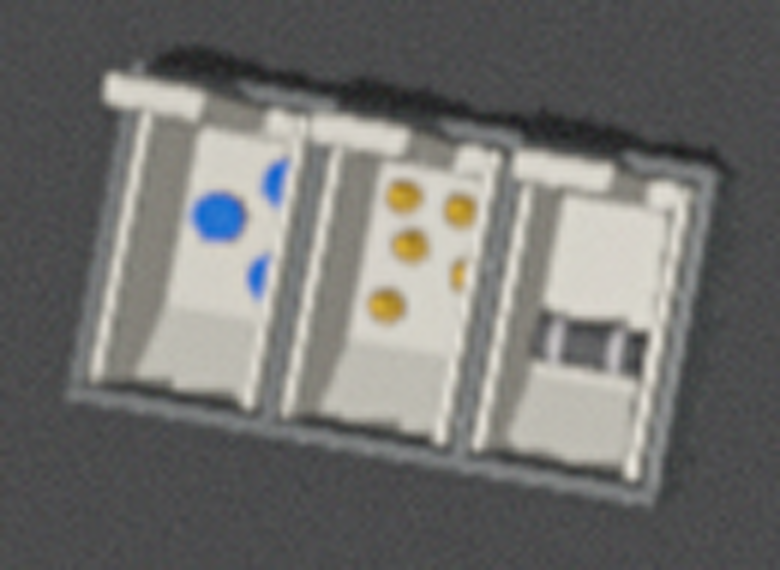

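View pics/scz.png

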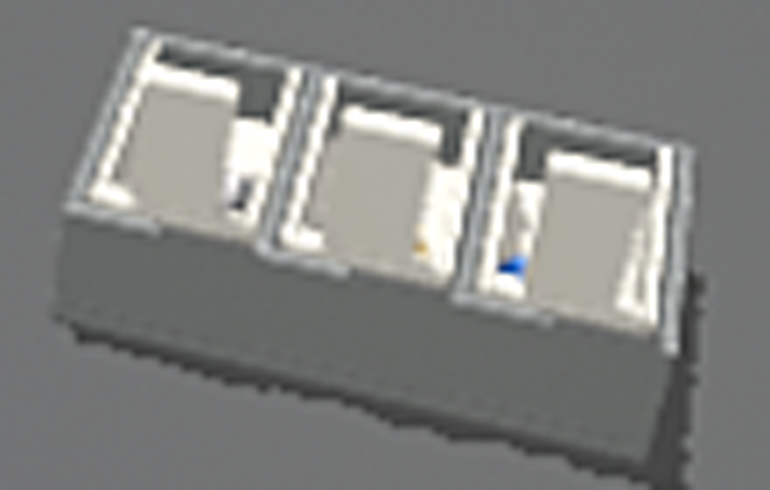

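Run:
```python
from h import *
t=load('pics/top0.npz'); s=load('pics/scene0.npz')
Z=lambda u,v:((u+.5)/6-.5+75,(v+.5)/6-.5+160)
S=lambda u,v:((u+.5)/7-.5+320,(v+.5)/7-.5+215)
BL,BR,TR=[onz(t,Z(*p),.044) for p in((70,397),(655,502),(718,170))]
print(BL,BR,TR,np.linalg.norm(BR-BL),np.linalg.norm(TR-BR))
yv=BL-BR; xv=TR-BR
print('yaw',np.degrees(np.arctan2(-yv[0],yv[1])),np.degrees(np.arctan2(xv[1],xv[0])))
C=(BL+TR)/2; print('frame c',C)
yaw=np.arctan2(-yv[0],yv[1]); R=np.array([[np.cos(yaw),-np.sin(yaw)],[np.sin(yaw),np.cos(yaw)]])
print('bin c',C[:2]+R@[0,-.059],'tab',C[:2]+R@[.041,-.059])
# tab top corners: front-left/right top edges
for a,b in [((515,178),(238,102)),((613,187),(150,80)),]:
    pass
# top view: tab top quad corners rear-left(515,152) rear-right(613,162) front-right(613,187) front-left(515,177)
q=[(515,152),(613,162),(613,187),(515,177)]
print('tab top @z.094',[onz(t,Z(*p),.094).round(4).tolist() for p in q])
# scene: right in top (y-) is left in scene. top face in scene: rear (155,65)-(240,82) front (142,82)-(240,102)
for a,b in [((613,187),(148,83)),((515,177),(239,102)),((613,162),(155,65)),((515,152),(240,83))]:
    print('tri',tri([(t,Z(*a)),(s,S(*b))]).round(4))
# tray
m=t['img'].astype(int).mean(2)
mask=((m>100)).astype(np.uint8); mask[:,:320]=0; mask[:,470:]=0; mask[:150]=0
c=max(cv2.findContours(mask,0,2)[0],key=cv2.contourArea); r=cv2.minAreaRect(c); print(r)
B=[onz(t,p,.036) for p in cv2.boxPoints(r)]; print(np.round(B,4)); print('tray c',np.mean(B,0))
```

```text
[0.51245003 0.33171357 0.044     ] [0.4832088  0.15345252 0.044     ] [0.5841352  0.13645053 0.044     ] 0.18064343871513433 0.1023484507624199
yaw -9.315608179039941 -9.562229253332706
frame c [0.54829261 0.23408205 0.044     ]
bin c [0.53874213 0.17586016] tab [0.57920141 0.16922338]
tab top @z.094 [[0.5841, 0.183, 0.094], [0.5816, 0.1552, 0.094], [0.5745, 0.1551, 0.094], [0.577, 0.1829, 0.094]]
tri [0.575  0.1563 0.0883]
tri [0.5776 0.184  0.0874]
tri [0.581  0.1555 0.0987]
tri [0.5837 0.1819 0.0982]
((391.67462158203125, 246.08628845214844), (105.42902374267578, 88.21217346191406), 1.847610354423523)
[[ 0.4044 -0.1275  0.036 ]
 [ 0.5657 -0.1312  0.036 ]
 [ 0.5621 -0.3245  0.036 ]
 [ 0.4011 -0.3196  0.036 ]]
tray c [ 0.48333353 -0.22569637  0.036     ]
```

Emit:
apply_moves(
  plan=[1,-4,2.5,0,0,1,-4,2.5,0,0,1,-4,0,0,0,1,-4,0,0,0,1,-4,0,0,0,1,-4,0,0,0,1,-4,0,0,0,1,-4,0,0,0],
)

```text
clock: 0.82
tcp_pos: [0.1072, 0.6385, 0.5451]
tool_rot: [[-0.004, -0.971, 0.24], [-0.03, 0.24, 0.97], [-1.0, -0.004, -0.03]]
contact_force: [0.1, 1.3, 0.4]
grip_width: 0.0855
```

```bash
python3 -c "
from plant import arm
import numpy as np
s=arm.state(); print(s['joints'].round(3) if hasattr(s['joints'],'round') else s['joints'],s['tcp_pos'],s['tool_rot'])"
```

```text
[-1.481  0.443  0.013  0.956 -0.006  1.772 -0.142] [0.10719302 0.63850673 0.54507643] [[-0.00363354 -0.97078493  0.23992378]
 [-0.02982931  0.23992382  0.97033333]
 [-0.9995484  -0.00363102 -0.02982962]]
```

Emit:
apply_moves(
  plan=[1,-4,0,0,0,1,-4,0,0,0,1,-4,0,0,0,1,-4,0,0,0,1,-4,0,0,0,1,-4,0,0,0],
)

```text
clock: 1.32
tcp_pos: [0.0977, 0.6004, 0.684]
tool_rot: [[0.015, -0.973, 0.232], [0.106, 0.232, 0.967], [-0.994, 0.01, 0.107]]
contact_force: [-0.0, -0.6, -0.4]
grip_width: 0.0853
```

```bash
python3 -c "
from plant import arm
import numpy as np
s=arm.state(); print(np.round(s['joints'],3),np.round(s['tcp_pos'],3),np.round(s['tool_rot'],3))"
```

```text
[-1.658  0.344  0.312  0.795 -0.117  1.909 -0.078] [0.098 0.6   0.684] [[ 0.015 -0.973  0.232]
 [ 0.106  0.232  0.967]
 [-0.994  0.01   0.107]]
```

Emit:
apply_moves(
  plan=[1,-4,0,1,0,1,-4,0,1,0,1,-4,0,1,0,1,-4,0,1,0,1,-4,0,1,0,1,-4,0,1,0],
)

```text
clock: 1.82
tcp_pos: [0.0979, 0.5716, 0.7899]
tool_rot: [[0.047, -0.973, 0.226], [0.302, 0.229, 0.925], [-0.952, 0.025, 0.305]]
contact_force: [-0.9, 0.1, -0.9]
grip_width: 0.0853
```

```bash
cat > st.py <<'E'
from plant import arm
import numpy as np
np.set_printoptions(suppress=True)
s=arm.state(); R=np.array(s['tool_rot']); print(np.round(s['clock'],2),np.round(s['joints'],3),np.round(s['tcp_pos'],3),'\n',np.round(R,3),'x elev',np.degrees(np.arcsin(R[2,0])).round(1),'az',np.degrees(np.arctan2(R[1,0],R[0,0])).round(1),'z elev',np.degrees(np.arcsin(R[2,2])).round(1), 'grasp',(np.array(s['tcp_pos'])-arm.grip_depth*R[:,0]).round(4))
E
python3 st.py
```

```text
1.82 [-1.735  0.244  0.413  0.694 -0.125  1.909 -0.072] [0.098 0.572 0.79 ] 
 [[ 0.047 -0.973  0.226]
 [ 0.302  0.229  0.925]
 [-0.952  0.025  0.305]] x elev -72.2 az 81.2 z elev 17.7 grasp [0.097  0.5659 0.8077]
```

Emit:
apply_moves(
  plan=[1,-3.9,0,1.4,0,1,-3.9,0,1.4,0,1,-3.9,0,1.4,0,1,-3.9,0,1.4,0,1,-3.8,0,1.7,0,1,-3.8,0,1.7,0,1,-3.8,0,1.7,0,1,-3.8,0,1.7,0],
)

```text
clock: 2.48
tcp_pos: [0.0981, 0.5166, 0.9253]
tool_rot: [[0.088, -0.974, 0.207], [0.545, 0.222, 0.809], [-0.834, 0.041, 0.55]]
contact_force: [-1.2, 0.3, -0.2]
grip_width: 0.0853
```

```bash
python3 st.py
```

```text
2.48 [-1.89   0.14   0.607  0.529 -0.142  1.909 -0.064] [0.098 0.517 0.925] 
 [[ 0.088 -0.974  0.207]
 [ 0.545  0.222  0.809]
 [-0.834  0.041  0.55 ]] x elev -56.5 az 80.8 z elev 33.4 grasp [0.0965 0.5064 0.9409]
```

Emit:
apply_moves(
  plan=[1,-3.4,0,2.3,0,1,-3.4,0,2.3,0,1,-3.4,0,2.3,0,1,-3.3,0,2.4,0,1,-3.3,0,2.4,0,1,-3.2,0,2.5,0,1,-3.1,0,2.6,0,1,-3,0,2.7,0],
)

```text
clock: 3.15
tcp_pos: [0.1014, 0.464, 1.0457]
tool_rot: [[0.126, -0.976, 0.177], [0.744, 0.211, 0.634], [-0.656, 0.052, 0.753]]
contact_force: [0.0, 0.9, 0.2]
grip_width: 0.0855
```

```bash
python3 st.py
```

```text
3.15 [-1.88   0.112  0.705  0.286 -0.231  1.909 -0.053] [0.101 0.464 1.046] 
 [[ 0.126 -0.976  0.177]
 [ 0.744  0.211  0.634]
 [-0.656  0.052  0.753]] x elev -41.0 az 80.4 z elev 48.8 grasp [0.099 0.45  1.058]
```

Emit:
apply_moves(
  plan=[1,-2.7,0,3,0,1,-2.7,0,3,0,1,-2.7,0,3,0,1,-2.6,0,3.1,0],
)

```text
clock: 3.48
tcp_pos: [0.1005, 0.4421, 1.0778]
tool_rot: [[0.128, -0.978, 0.164], [0.794, 0.2, 0.574], [-0.594, 0.057, 0.803]]
contact_force: [4.5, -2.5, 2.0]
grip_width: 0.0854
```

```bash
python3 st.py
```

```text
3.48 [-2.063  0.122  1.26   0.245 -0.589  1.909  0.001] [0.1   0.442 1.078] 
 [[ 0.128 -0.978  0.164]
 [ 0.794  0.2    0.574]
 [-0.594  0.057  0.803]] x elev -36.4 az 80.9 z elev 53.4 grasp [0.0981 0.4273 1.0889]
```

Emit:
apply_moves(
  plan=[1,-4,0,0.5,0,1,-4,0,0.5,0,1,-4,0,0.5,0,1,-4,0,0.5,0,1,-4,0,0.5,0,1,-4,0,0.5,0],
)

```text
clock: 3.98
tcp_pos: [0.1015, 0.3894, 1.0905]
tool_rot: [[0.109, -0.979, 0.17], [0.813, 0.187, 0.552], [-0.573, 0.078, 0.816]]
contact_force: [0.4, 1.2, -0.1]
grip_width: 0.085
```

```bash
python3 st.py
```

```text
3.98 [-1.686 -0.001  0.284  0.273 -0.031  1.909 -0.085] [0.102 0.389 1.091] 
 [[ 0.109 -0.979  0.17 ]
 [ 0.813  0.187  0.552]
 [-0.573  0.078  0.816]] x elev -34.9 az 82.3 z elev 54.7 grasp [0.0995 0.3742 1.1012]
```

Emit:
apply_moves(
  plan=[1,-3.5,0,2,0,1,-3.5,0,2,0,1,-3.5,0,2,0,1,-3.5,0,2,0,1,-3.5,0,2,0,1,-3.5,0,2,0],
)

```text
clock: 4.48
tcp_pos: [0.0948, 0.289, 1.138]
tool_rot: [[0.122, -0.98, 0.155], [0.881, 0.179, 0.439], [-0.458, 0.082, 0.885]]
contact_force: [0.8, -0.3, 0.8]
grip_width: 0.0852
```

```bash
python3 st.py
```

```text
4.48 [-1.209 -0.099  0.072  0.244 -0.274  1.909 -0.041] [0.095 0.289 1.138] 
 [[ 0.122 -0.98   0.155]
 [ 0.881  0.179  0.439]
 [-0.458  0.082  0.885]] x elev -27.2 az 82.1 z elev 62.3 grasp [0.0925 0.2725 1.1466]
```

Emit:
apply_moves(
  plan=[1,3.5,0,2,0,1,3.5,0,2,0,1,3.5,0,2,0,1,3.5,0,2,0,1,3.5,0,2,0,1,3.5,0,2,0],
)

```text
clock: 4.98
tcp_pos: [0.1336, 0.4699, 1.1345]
tool_rot: [[0.136, -0.979, 0.154], [0.897, 0.187, 0.4], [-0.42, 0.084, 0.904]]
contact_force: [0.2, 0.8, 0.4]
grip_width: 0.0855
```

```bash
python3 st.py
```

```text
4.98 [-1.718  0.094  0.732  0.244 -0.421  1.692 -0.016] [0.134 0.47  1.135] 
 [[ 0.136 -0.979  0.154]
 [ 0.897  0.187  0.4  ]
 [-0.42   0.084  0.904]] x elev -24.8 az 81.4 z elev 64.7 grasp [0.1311 0.4531 1.1424]
```

Emit:
apply_moves(
  plan=[1,3.2,0,2.6,0,1,3.2,0,2.6,0,1,3.2,0,2.6,0,1,3.2,0,2.6,0,1,3.2,0,2.6,0,1,3.2,0,2.6,0],
)

```text
clock: 5.48
tcp_pos: [0.159, 0.6573, 1.1096]
tool_rot: [[0.129, -0.982, 0.136], [0.933, 0.167, 0.32], [-0.337, 0.085, 0.938]]
contact_force: [-0.8, -0.1, -0.2]
grip_width: 0.0856
```

```bash
python3 st.py
```

```text
5.48 [-1.623  0.354  1.259  0.244 -1.094  1.453  0.061] [0.159 0.657 1.11 ] 
 [[ 0.129 -0.982  0.136]
 [ 0.933  0.167  0.32 ]
 [-0.337  0.085  0.938]] x elev -19.7 az 82.1 z elev 69.6 grasp [0.1566 0.6399 1.1159]
```

Emit:
apply_moves(
  plan=[1,3.4,0,2.3,0,1,3.4,0,2.3,0,1,3.4,0,2.3,0,1,3.4,0,2.3,0,1,3.4,0,2.3,0,1,3.4,0,2.3,0],
)

```text
clock: 5.98
tcp_pos: [0.1819, 0.8304, 1.063]
tool_rot: [[0.141, -0.984, 0.112], [0.965, 0.162, 0.206], [-0.22, 0.079, 0.972]]
contact_force: [-1.1, 0.2, -0.8]
grip_width: 0.0855
```

```bash
python3 st.py
```

```text
5.98 [-1.569  0.557  1.26   0.244 -1.201  1.143  0.08 ] [0.182 0.83  1.063] 
 [[ 0.141 -0.984  0.112]
 [ 0.965  0.162  0.206]
 [-0.22   0.079  0.972]] x elev -12.7 az 81.7 z elev 76.5 grasp [0.1792 0.8124 1.0671]
```

Emit:
apply_moves(
  plan=[1,3.6,0,1.8,0,1,3.6,0,1.8,0,1,3.6,0,1.8,0,1,3.6,0,1.8,0,1,3.6,0,1.8,0],
)

```text
clock: 6.4
tcp_pos: [0.1929, 0.946, 1.0143]
tool_rot: [[0.148, -0.985, 0.089], [0.982, 0.157, 0.102], [-0.114, 0.072, 0.991]]
contact_force: [-0.4, 1.0, 1.0]
grip_width: 0.0851
```

```bash
python3 st.py
```

```text
6.4 [-1.555  0.706  1.259  0.244 -1.265  0.893  0.103] [0.193 0.946 1.014] 
 [[ 0.148 -0.985  0.089]
 [ 0.982  0.157  0.102]
 [-0.114  0.072  0.991]] x elev -6.6 az 81.4 z elev 82.2 grasp [0.1901 0.9276 1.0164]
```

Emit:
apply_moves(
  plan=[1,3.6,0,1.8,0,1,3.6,0,1.8,0,1,3.6,0,1.8,0],
)

```text
clock: 6.65
tcp_pos: [0.1958, 0.9965, 0.9895]
tool_rot: [[0.151, -0.986, 0.075], [0.987, 0.154, 0.039], [-0.05, 0.068, 0.996]]
contact_force: [-0.2, 0.2, -0.0]
grip_width: 0.0849
```

```bash
python3 st.py
```

```text
6.65 [-1.553  0.778  1.259  0.244 -1.3    0.759  0.121] [0.196 0.997 0.989] 
 [[ 0.151 -0.986  0.075]
 [ 0.987  0.154  0.039]
 [-0.05   0.068  0.996]] x elev -2.9 az 81.3 z elev 85.2 grasp [0.1929 0.9781 0.9904]
```

Emit:
apply_moves(
  plan=[1,-3,-1.8,-2.1,0,1,-3,-1.8,-2.1,0,1,-3,-1.8,-2.1,0,1,-3,-1.8,-2.1,0,1,-3,-1.8,-2.1,0,1,-3,-1.8,-2.1,0,1,-3,-1.8,-2.1,0,1,-3,-1.8,-2.1,0],
)

```text
clock: 7.32
tcp_pos: [0.2668, 0.798, 0.8581]
tool_rot: [[0.146, -0.988, 0.058], [0.988, 0.148, 0.038], [-0.046, 0.052, 0.998]]
contact_force: [2.9, 0.3, -0.9]
grip_width: 0.0853
```

```bash
cat >> st.py <<'E'
import sys
if len(sys.argv)>3:
    g=np.array(s['tcp_pos'])-arm.grip_depth*R[:,0]
    t=np.array([float(a) for a in sys.argv[1:4]]); print('to target, tool axes cm',(R.T@(t-g)*100).round(2))
# roll so that tool z along bin x
by=np.array([.163,.987,0]);bx=np.array([.987,-.163,0])
print('roll needed deg',np.degrees(np.arctan2(-R[:,1]@bx,R[:,2]@bx)).round(1))
E
python3 st.py .555 .02 .2
```

```text
7.32 [-1.71   0.133  0.574  1.405 -1.302  0.298  1.177] [0.267 0.798 0.858] 
 [[ 0.146 -0.988  0.058]
 [ 0.988  0.148  0.038]
 [-0.046  0.052  0.998]] x elev -2.7 az 81.6 z elev 86.0 grasp [0.2641 0.7796 0.859 ]
to target, tool axes cm [-67.76 -43.42 -66.95]
roll needed deg 87.1
```

Emit:
apply_moves(
  plan=[1,-2.6,-1.8,-2.6,0,1,-2.6,-1.8,-2.6,0,1,-2.6,-1.8,-2.6,0,1,-2.6,-1.8,-2.6,0,1,-2.6,-1.8,-2.6,0,1,-2.6,-1.8,-2.6,0,1,-2.6,-1.8,-2.6,0,1,-2.6,-1.8,-2.6,0],
)

```text
clock: 7.98
tcp_pos: [0.3072, 0.7687, 0.7811]
tool_rot: [[0.144, -0.986, 0.079], [0.985, 0.151, 0.087], [-0.098, 0.065, 0.993]]
contact_force: [-0.9, -0.0, -1.8]
grip_width: 0.0855
```

```bash
python3 st.py .555 .02 .2
```

```text
7.98 [-0.588  0.173 -0.63   1.496 -1.305  0.21   1.359] [0.307 0.769 0.781] 
 [[ 0.144 -0.986  0.079]
 [ 0.985  0.151  0.087]
 [-0.098  0.065  0.993]] x elev -5.6 az 81.7 z elev 83.3 grasp [0.3045 0.7503 0.7829]
to target, tool axes cm [-62.6  -39.52 -62.28]
roll needed deg 86.4
```

Emit:
apply_moves(
  plan=[1,-2.6,-1.8,-2.6,0,1,-2.6,-1.8,-2.6,0,1,-2.6,-1.8,-2.6,0,1,-2.6,-1.8,-2.6,0],
)

```text
clock: 8.32
tcp_pos: [0.3351, 0.72, 0.7338]
tool_rot: [[0.137, -0.987, 0.087], [0.982, 0.147, 0.117], [-0.128, 0.069, 0.989]]
contact_force: [0.3, 0.7, -1.4]
grip_width: 0.0853
```

```bash
python3 st.py .555 .02 .2
```

```text
8.32 [-0.03   0.25  -1.188  1.604 -1.306  0.194  1.494] [0.335 0.72  0.734] 
 [[ 0.137 -0.987  0.087]
 [ 0.982  0.147  0.117]
 [-0.128  0.069  0.989]] x elev -7.4 az 82.1 z elev 81.6 grasp [0.3326 0.7017 0.7362]
to target, tool axes cm [-57.05 -35.66 -59.08]
roll needed deg 86.2
```

```bash
cat > fit.py <<'E'
import numpy as np, itertools
from scipy.spatial.transform import Rotation as Ro
from scipy.optimize import least_squares
D=[([-1.394,.537,-.004,1.539,.003,1.067,-.071],[.156,.630,.230],[[0,-.971,.24],[-.002,.24,.971],[-1,0,-.002]]),
([-1.481,.443,.013,.956,-.006,1.772,-.142],[.107,.6385,.545],[[-.004,-.971,.24],[-.03,.24,.970],[-.9995,-.004,-.03]]),
([-1.658,.344,.312,.795,-.117,1.909,-.078],[.0977,.6004,.684],[[.015,-.973,.232],[.106,.232,.967],[-.994,.01,.107]]),
([-1.735,.244,.413,.694,-.125,1.909,-.072],[.0979,.5716,.7899],[[.047,-.973,.226],[.302,.229,.925],[-.952,.025,.305]]),
([-1.89,.14,.607,.529,-.142,1.909,-.064],[.0981,.5166,.9253],[[.088,-.974,.207],[.545,.222,.809],[-.834,.041,.55]]),
([-1.88,.112,.705,.286,-.231,1.909,-.053],[.1014,.464,1.0457],[[.126,-.976,.177],[.744,.211,.634],[-.656,.052,.753]]),
([-2.063,.122,1.26,.245,-.589,1.909,.001],[.1005,.4421,1.0778],[[.128,-.978,.164],[.794,.2,.574],[-.594,.057,.803]]),
([-1.686,-.001,.284,.273,-.031,1.909,-.085],[.1015,.3894,1.0905],[[.109,-.979,.17],[.813,.187,.552],[-.573,.078,.816]]),
([-1.209,-.099,.072,.244,-.274,1.909,-.041],[.0948,.289,1.138],[[.122,-.98,.155],[.881,.179,.439],[-.458,.082,.885]]),
([-1.718,.094,.732,.244,-.421,1.692,-.016],[.1336,.4699,1.1345],[[.136,-.979,.154],[.897,.187,.4],[-.42,.084,.904]]),
([-1.623,.354,1.259,.244,-1.094,1.453,.061],[.159,.6573,1.1096],[[.129,-.982,.136],[.933,.167,.32],[-.337,.085,.938]]),
([-1.569,.557,1.26,.244,-1.201,1.143,.08],[.1819,.8304,1.063],[[.141,-.984,.112],[.965,.162,.206],[-.22,.079,.972]]),
([-1.555,.706,1.259,.244,-1.265,.893,.103],[.1929,.946,1.0143],[[.148,-.985,.089],[.982,.157,.102],[-.114,.072,.991]]),
([-1.553,.778,1.259,.244,-1.3,.759,.121],[.1958,.9965,.9895],[[.151,-.986,.075],[.987,.154,.039],[-.05,.068,.996]]),
([-1.71,.133,.574,1.405,-1.302,.298,1.177],[.2668,.798,.8581],[[.146,-.988,.058],[.988,.148,.038],[-.046,.052,.998]]),
([-.588,.173,-.63,1.496,-1.305,.21,1.359],[.3072,.7687,.7811],[[.144,-.986,.079],[.985,.151,.087],[-.098,.065,.993]]),
([-.03,.25,-1.188,1.604,-1.306,.194,1.494],[.3351,.72,.7338],[[.137,-.987,.087],[.982,.147,.117],[-.128,.069,.989]])]
Q=np.array([d[0] for d in D]);P=np.array([d[1] for d in D]);RR=Ro.from_matrix([d[2] for d in D])
AX='zyzyzyz'
def fk(q,sg,off,R0):
    R=Ro.identity();p=np.array(off[0])
    for i in range(7):
        R=R*Ro.from_euler(AX[i],sg[i]*q[i]); p=p+R.apply(off[i+1])
    return p,R*R0
if __name__=="__main__":
    best=None
    for s3,s5,s7 in itertools.product([1,-1],repeat=3):
      for s2 in (1,):
        sg=[-1,s2,s3,1,s5,1,s7]
        M=[]
        for q,R in zip(Q,RR):
            C=fk(q,sg,np.zeros((8,3)),Ro.identity())[1]; M.append((C.inv()*R))
        M=Ro.concatenate(M); mean=M.mean(); e=np.degrees((mean.inv()*M).magnitude()).mean()
        if best is None or e<best[0]: best=(e,sg,mean)
        print(sg,e)
    e,sg,R0=best
    A=[];b=[]
    for q,p in zip(Q,P):
        R=Ro.identity();row=[np.eye(3)]
        for i in range(7):
            R=R*Ro.from_euler(AX[i],sg[i]*q[i]); row.append(R.as_matrix())
        A.append(np.hstack(row));b.append(p)
    A=np.vstack(A);b=np.hstack(b)
    x=np.linalg.lstsq(A,b,rcond=1e-3)[0]; print('pos res',np.abs(A@x-b).max())
    np.set_printoptions(suppress=True); print(x.reshape(8,3).round(3),R0.as_matrix().round(3),sg)
    np.savez('kin.npz',off=x.reshape(8,3),R0=R0.as_matrix(),sg=sg)
E
python3 fit.py
```

```text
[-1, 1, 1, 1, 1, 1, 1] 37.028474640386
[-1, 1, 1, 1, 1, 1, -1] 42.2362291124153
[-1, 1, 1, 1, -1, 1, 1] 80.45088617548888
[-1, 1, 1, 1, -1, 1, -1] 70.4758367637514
[-1, 1, -1, 1, 1, 1, 1] 42.55004678828885
[-1, 1, -1, 1, 1, 1, -1] 67.74422711952892
[-1, 1, -1, 1, -1, 1, 1] 34.49482784968711
[-1, 1, -1, 1, -1, 1, -1] 0.04319678228955147
pos res 0.0004294507955584226
[[-0.004  0.001  0.174]
 [-0.    -0.012  0.174]
 [-0.    -0.012  0.252]
 [-0.    -0.01   0.252]
 [ 0.    -0.01   0.223]
 [ 0.     0.     0.223]
 [-0.     0.     0.168]
 [-0.    -0.004  0.168]] [[-0. -0. -1.]
 [ 0.  1. -0.]
 [ 1. -0. -0.]] [-1, 1, -1, 1, -1, 1, -1]
```

```bash
cat > ik.py <<'E'
import numpy as np
from scipy.spatial.transform import Rotation as Ro
from scipy.optimize import least_squares
from fit import fk
k=np.load('kin.npz');off,R0,sg=k['off'],Ro.from_matrix(k['R0']),k['sg']
lo=np.array([-2.7,-.37,-1.27,.24,-1.31,.19,-2.76]);hi=np.array([2.7,2.16,1.26,2.4,4.45,1.91,2.76])
def F(q): return fk(q,sg,off,R0)
def ik(p,R,q0,reg=1e-3):
    def f(q):
        a,b=F(q); return np.r_[(a-p)*5,(R.inv()*b).as_rotvec(),reg*(q-q0)]
    r=least_squares(f,np.clip(q0,lo+.02,hi-.02),bounds=(lo+.01,hi-.01)); a,b=F(r.x)
    return r.x,np.linalg.norm(a-p),np.degrees((R.inv()*b).magnitude())
def tool(elev,roll,az=80.6):
    # roll 0: tool z = bin x ; negative roll = nose down
    a=np.radians(az);e=np.radians(elev)
    x=np.array([np.cos(a)*np.cos(e),np.sin(a)*np.cos(e),np.sin(e)]); z=np.array([np.sin(a),-np.cos(a),0]); y=np.cross(z,x)
    return Ro.from_matrix(np.c_[x,y,z])*Ro.from_euler('x',roll,degrees=True)
def multi(p,R,n=40,seed=0):
    rng=np.random.default_rng(seed);out=[]
    for _ in range(n):
        q,ep,er=ik(np.array(p),R,rng.uniform(lo,hi))
        if ep<.002 and er<.5: out.append(q)
    return out
E
python3 - <<'E'
from ik import *
np.set_printoptions(suppress=True)
def elb(q):
    R=Ro.identity();p=np.array(off[0]);z=[]
    for i in range(7):
        R=R*Ro.from_euler('zyzyzyz'[i],sg[i]*q[i]); p=p+R.apply(off[i+1])
        z.append(p[2])
    return np.round(z,2)
for nm,g,e,r in [('grasp',[.579,.169,.072],-4,0),('grasp-20',[.579,.169,.072],-20,0),('lift',[.579,.169,.2],-4,0),('pour',[.55,-.2,.2],-4,-55),('place',[.52,0.0,.066],-4,0)]:
    R=tool(e,r);p=np.array(g)+.0187*R.as_matrix()[:,0]
    s=multi(p,R,30); print(nm,len(s))
    for q in sorted(s,key=lambda q:q[4])[::3]: print(q.round(2),elb(q))
E
```

```text
grasp 13
[ 0.48  1.23 -0.37  1.76 -1.3   1.2   1.31] [0.35 0.43 0.51 0.3  0.1  0.09 0.07]
[ 0.48  1.23 -0.37  1.76 -1.3   1.2   1.31] [0.35 0.43 0.51 0.3  0.1  0.09 0.07]
[ 0.9   1.54 -0.97  1.73 -0.58  0.74  0.85] [0.35 0.36 0.36 0.22 0.1  0.09 0.07]
[ 1.05  1.8  -1.26  1.72  0.07  0.68  0.33] [0.35 0.29 0.22 0.16 0.1  0.09 0.07]
[ 1.05  1.8  -1.26  1.72  0.07  0.68  0.33] [0.35 0.29 0.22 0.16 0.1  0.09 0.07]
grasp-20 24
[ 0.4   1.04 -0.33  1.84 -1.3   0.99  1.21] [0.35 0.48 0.6  0.39 0.18 0.13 0.07]
[ 0.4   1.04 -0.33  1.84 -1.3   0.99  1.21] [0.35 0.48 0.6  0.39 0.18 0.13 0.07]
[ 0.83  1.31 -0.92  1.82 -0.59  0.58  0.73] [0.35 0.41 0.47 0.32 0.18 0.13 0.07]
[ 1.    1.6  -1.26  1.81  0.3   0.55 -0.  ] [0.35 0.34 0.32 0.25 0.18 0.13 0.07]
[ 1.    1.6  -1.26  1.81  0.3   0.55 -0.  ] [0.35 0.34 0.32 0.25 0.18 0.13 0.07]
[-0.44  1.27  0.79  1.89  4.37  1.9   1.25] [0.35 0.42 0.51 0.35 0.18 0.13 0.07]
[-0.36  1.2   0.68  1.89  4.44  1.79  1.28] [0.35 0.44 0.54 0.36 0.18 0.13 0.07]
[-0.36  1.2   0.68  1.89  4.44  1.79  1.28] [0.35 0.44 0.54 0.36 0.18 0.13 0.07]
lift 13
[ 0.54  0.99 -0.47
[... 432 characters left out ...]
 2.02] [0.35 0.46 0.58 0.4  0.22 0.21 0.2 ]
[ 0.67  1.09  0.11  1.42 -1.12  1.9   2.02] [0.35 0.46 0.58 0.4  0.22 0.21 0.2 ]
[ 1.08  1.18 -0.57  1.39 -0.7   1.58  1.73] [0.35 0.45 0.54 0.38 0.22 0.21 0.2 ]
[ 1.37  1.52 -1.26  1.37 -0.09  1.42  1.25] [0.35 0.36 0.36 0.29 0.22 0.21 0.2 ]
place 15
[ 0.4   1.21  0.13  1.73 -1.3   1.67  1.41] [0.35 0.44 0.53 0.31 0.09 0.08 0.06]
[ 0.59  1.21 -0.1   1.72 -1.16  1.5   1.33] [0.35 0.44 0.53 0.31 0.09 0.08 0.06]
[ 1.12  1.45 -0.83  1.69 -0.49  1.05  0.84] [0.35 0.38 0.4  0.24 0.09 0.08 0.06]
[ 1.35  1.8  -1.26  1.68  0.18  1.01  0.28] [0.35 0.29 0.22 0.15 0.09 0.08 0.06]
[ 1.35  1.8  -1.26  1.68  0.18  1.01  0.28] [0.35 0.29 0.22 0.15 0.09 0.08 0.06]
```

Emit:
apply_moves(
  plan=[1,-2.6,-1.7,-2.7,0,1,-2.6,-1.7,-2.7,0,1,-2.6,-1.7,-2.7,0,1,-2.6,-1.7,-2.7,0,1,-2.6,-1.7,-2.7,0,1,-2.6,-1.7,-2.7,0,1,-2.6,-1.7,-2.7,0,1,-2.6,-1.7,-2.7,0],
)

```text
clock: 8.98
tcp_pos: [0.4773, 0.4839, 0.5894]
tool_rot: [[0.126, -0.987, 0.098], [0.965, 0.145, 0.219], [-0.23, 0.067, 0.971]]
contact_force: [2.2, -0.1, 0.1]
grip_width: 0.0854
```

```bash
python3 st.py .555 .02 .2
```

```text
8.98 [ 0.608  0.329 -1.265  1.836 -1.306  0.662  1.774] [0.477 0.484 0.589] 
 [[ 0.126 -0.987  0.098]
 [ 0.965  0.145  0.219]
 [-0.23   0.067  0.971]] x elev -13.3 az 82.6 z elev 76.1 grasp [0.475  0.4659 0.5937]
to target, tool axes cm [-32.96 -16.99 -47.19]
roll needed deg 86.5
```

Emit:
apply_moves(
  plan=[1,-2.2,-1.2,-3.2,0,1,-2.2,-1.2,-3.2,0,1,-2.2,-1.2,-3.2,0,1,-2.2,-1.2,-3.2,0,1,-2.2,-1.2,-3.2,0,1,-2.2,-1.2,-3.2,0,1,-2.2,-1.2,-3.2,0,1,-2.2,-1.2,-3.2,0],
)

```text
clock: 9.65
tcp_pos: [0.5347, 0.2341, 0.3745]
tool_rot: [[0.144, -0.985, 0.092], [0.961, 0.162, 0.222], [-0.234, 0.056, 0.971]]
contact_force: [0.7, 0.4, 0.4]
grip_width: 0.0854
```

Emit:
apply_moves(
  plan=[1,0,0,0,7.1,1,0,0,0,7.1,1,0,0,0,7.1,1,0,0,0,7.1,1,0,0,0,7.1,1,0,0,0,7.1,1,0,0,0,7.1,1,0,0,0,7.1],
)

```text
clock: 10.32
tcp_pos: [0.5479, 0.217, 0.3624]
tool_rot: [[0.171, -0.448, 0.877], [0.955, 0.295, -0.035], [-0.243, 0.844, 0.478]]
contact_force: [0.4, 0.6, 0.3]
grip_width: 0.0854
```

```bash
python3 st.py .555 .02 .2
```

```text
10.32 [ 0.773  0.629 -0.846  1.981 -1.178  0.956  1.265] [0.548 0.217 0.362] 
 [[ 0.171 -0.448  0.877]
 [ 0.955  0.295 -0.035]
 [-0.243  0.844  0.478]] x elev -14.1 az 79.9 z elev 28.6 grasp [0.5448 0.1991 0.3669]
to target, tool axes cm [-12.87 -19.83  -6.46]
roll needed deg 29.4
```

Emit:
apply_moves(
  plan=[1,-3,0,0,7.1,1,-3,0,0,7.1,1,-3,0,0,7.1,1,-3,0,0,7.1,1,0,0,0,0],
)

```text
clock: 10.73
tcp_pos: [0.5291, 0.0971, 0.3925]
tool_rot: [[0.172, 0.034, 0.985], [0.953, 0.246, -0.175], [-0.249, 0.969, 0.01]]
contact_force: [0.6, -1.7, 0.0]
grip_width: 0.0853
```

```bash
python3 st.py .555 .02 .2
python3 - <<'E'
from plant import arm
from h import *
snap(arm,'wrist','w1');snap(arm,'top','t1')
E
```

```text
10.73 [ 0.892  0.544 -0.692  1.919 -1.066  1.241  0.704] [0.529 0.097 0.392] 
 [[ 0.172  0.034  0.985]
 [ 0.953  0.246 -0.175]
 [-0.249  0.969  0.01 ]] x elev -14.4 az 79.8 z elev 0.6 grasp [0.5259 0.0793 0.3971]
to target, tool axes cm [ -0.25 -20.45   3.71]
roll needed deg 0.4
```

View pics/w1.png

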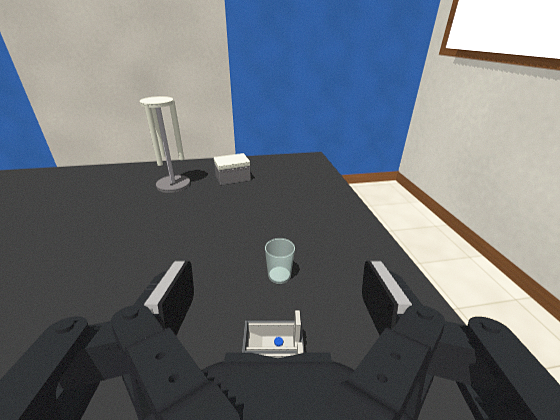

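View pics/t1.png

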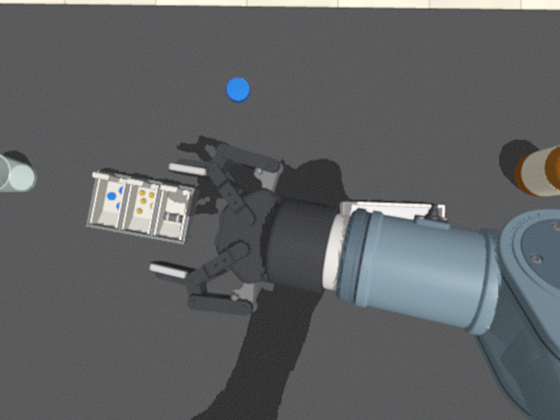

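```bash
python3 st.py .557 .051 .115
```

```text
10.83 [ 0.889  0.545 -0.698  1.923 -1.067  1.237  0.712] [0.528 0.102 0.392] 
 [[ 0.166  0.026  0.986]
 [ 0.955  0.245 -0.167]
 [-0.246  0.969  0.016]] x elev -14.3 az 80.1 z elev 0.9 grasp [0.5247 0.0841 0.3971]
to target, tool axes cm [  4.32 -28.06   3.28]
roll needed deg 0.8
```

Emit:
apply_moves(
  plan=[0,0.5,-4,0.4,0.8,0,0.5,-4,0.4,0,0,0.6,-4,0.4,0,0,0.6,-4,0.5,0,0,0.6,-4,0.5,0,0,0.5,-3,0.4,0,0,0.5,-2.5,0.4,0,0,0,0,0,0],
)

```text
clock: 11.5
tcp_pos: [0.561, 0.0788, 0.1262]
tool_rot: [[0.159, 0.014, 0.987], [0.955, 0.253, -0.158], [-0.252, 0.967, 0.027]]
contact_force: [-1.0, -0.6, -0.5]
grip_width: 0.043
```

```bash
python3 st.py .579 .169 .072
python3 - <<'E'
from plant import arm
from h import *
snap(arm,'wrist','w2');snap(arm,'top','t2');snap(arm,'scene','s2')
E
```

```text
11.5 [ 0.785  1.064 -0.56   1.815 -0.943  1.034  1.045] [0.561 0.079 0.126] 
 [[ 0.159  0.014  0.987]
 [ 0.955  0.253 -0.158]
 [-0.252  0.967  0.027]] x elev -14.6 az 80.5 z elev 1.5 grasp [0.558  0.061  0.1309]
to target, tool axes cm [12.13 -2.94  0.21]
roll needed deg 1.6
```

View pics/w2.png

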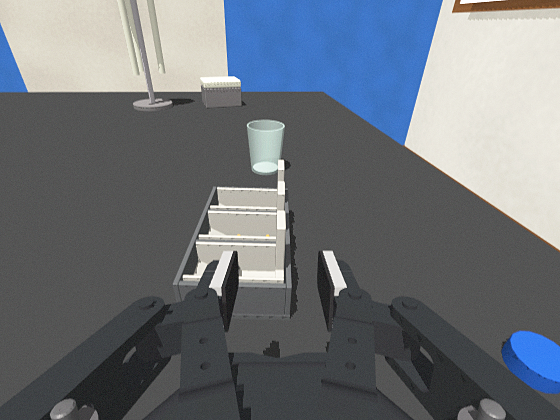

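View pics/s2.png

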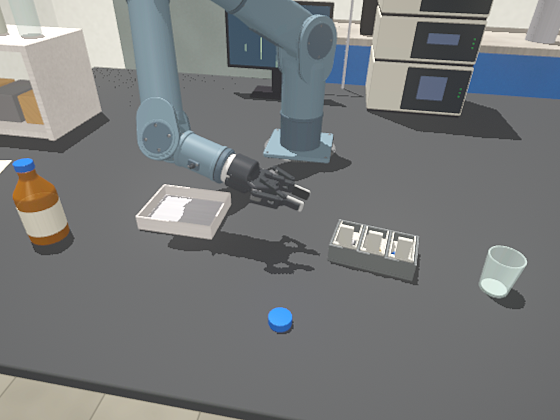

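View pics/t2.png

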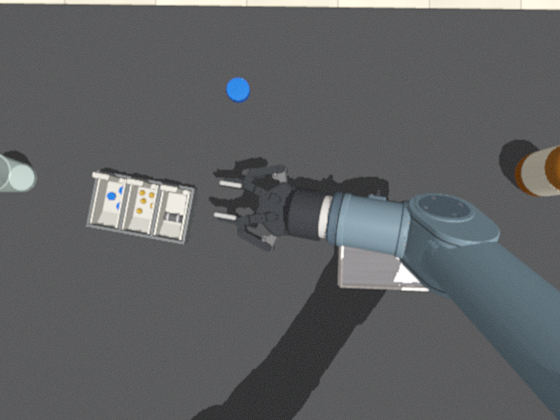

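Run:
```python
import cv2
i=cv2.imread('pics/w2.png'); c=i[150:300,240:330]; cv2.imwrite('pics/w2z.png',cv2.resize(c,None,fx=4,fy=4,interpolation=2))
from h import *
w=load('pics/w2.npz')
for p in [(.5745,.1551,.094),(.5816,.1552,.094),(.5770,.1829,.094),(.5841,.183,.094),(.579,.169,.072)]: print(p,((proj(w,p)[0]-[240,150])*4).round(0),proj(w,p)[0].round(1))
```

```text
(0.5745, 0.1551, 0.094) [151. 312.] [277.7 228.1]
(0.5816, 0.1552, 0.094) [184. 310.] [286.1 227.4]
(0.577, 0.1829, 0.094) [142. 240.] [275.6 210. ]
(0.5841, 0.183, 0.094) [173. 238.] [283.3 209.4]
(0.579, 0.169, 0.072) [158. 354.] [279.5 238.4]
```

View pics/w2z.png

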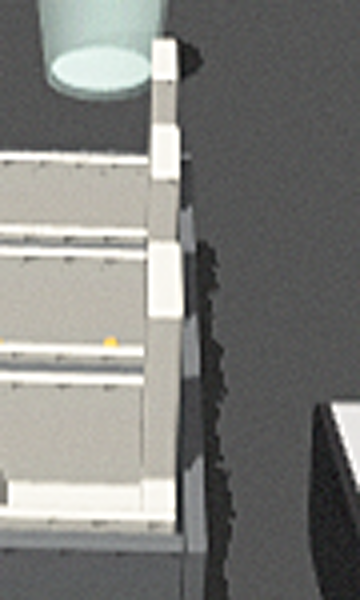

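Emit:
apply_moves(
  plan=[0,1,-1.5,0.1,1.6,0,2,-1.5,0.1,0,0,3,0,0,0,0,2,0,0,0,0,2,0,0,0,0,0,0,0,0],
)

```text
clock: 12.15
tcp_pos: [0.586, 0.1698, 0.0924]
tool_rot: [[0.165, 0.014, 0.986], [0.954, 0.252, -0.164], [-0.251, 0.968, 0.028]]
contact_force: [-0.7, 0.6, 1.1]
grip_width: 0.0426
```

```bash
python3 st.py .579 .169 .072
```

```text
12.15 [ 0.676  1.158 -0.632  1.815 -1.043  0.867  1.111] [0.586 0.17  0.092] 
 [[ 0.165  0.014  0.986]
 [ 0.954  0.252 -0.164]
 [-0.251  0.968  0.028]] x elev -14.5 az 80.2 z elev 1.6 grasp [0.5829 0.152  0.0971]
to target, tool axes cm [ 2.19 -2.01 -0.73]
roll needed deg 1.5
```

Emit:
apply_moves(
  plan=[0,0.8,-1,-0.4,2,0,0.8,-1,-0.3,1,0,0.6,-0.3,0,0,0,0,0,0,0],
)

```text
clock: 12.48
tcp_pos: [0.5836, 0.1871, 0.0679]
tool_rot: [[0.167, 0.062, 0.984], [0.953, 0.245, -0.177], [-0.252, 0.968, -0.018]]
contact_force: [1.0, 0.3, 0.7]
grip_width: 0.0427
```

```bash
python3 st.py .579 .169 .072
```

```text
12.48 [ 0.652  1.206 -0.631  1.813 -1.07   0.832  1.114] [0.584 0.187 0.068] 
 [[ 0.167  0.062  0.984]
 [ 0.953  0.245 -0.177]
 [-0.252  0.968 -0.018]] x elev -14.6 az 80.1 z elev -1.1 grasp [0.5805 0.1693 0.0726]
to target, tool axes cm [-0.04 -0.08 -0.14]
roll needed deg -1.2
```

Emit:
apply_moves(
  plan=[0,0,0,-0.15,-1.1,0,0,0,0,0],
)

```text
clock: 12.65
tcp_pos: [0.5822, 0.1867, 0.0675]
tool_rot: [[0.168, 0.042, 0.985], [0.953, 0.249, -0.173], [-0.252, 0.968, 0.002]]
contact_force: [-0.3, -0.9, -0.3]
grip_width: 0.0425
```

```bash
python3 st.py .579 .169 .072
python3 - <<'E'
from plant import arm
from h import *
snap(arm,'wrist','w3');i=snap(arm,'top','t3')['img']
cv2.imwrite('pics/t3z.png',cv2.resize(i[140:260,60:260,::-1],None,fx=4,fy=4))
E
```

```text
12.65 [ 0.657  1.208 -0.635  1.817 -1.067  0.827  1.136] [0.582 0.187 0.068] 
 [[ 0.168  0.042  0.985]
 [ 0.953  0.249 -0.173]
 [-0.252  0.968  0.002]] x elev -14.6 az 80.0 z elev 0.1 grasp [0.579  0.1689 0.0722]
to target, tool axes cm [ 0.02 -0.02 -0.  ]
roll needed deg -0.1
```

View pics/w3.png

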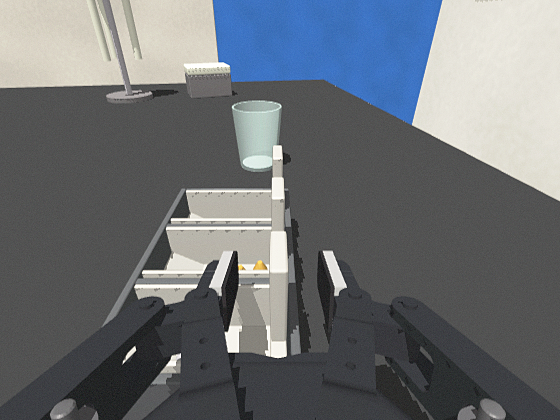

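View pics/t3z.png

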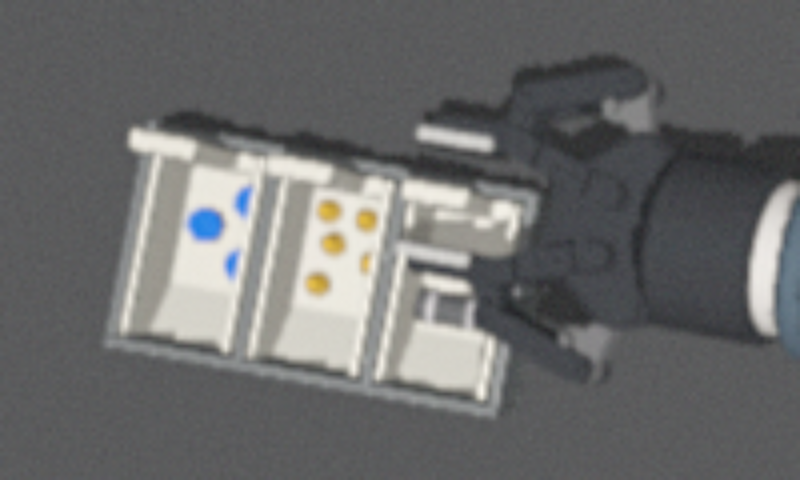

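The nearest tab (wrist px ~(278,295)) stands midway between the pads, and the cartridge is in this bin. I'm closing on it.

Emit:
apply_moves(
  plan=[-1,0,0,0,0,-1,0,0,0,0,-1,0,0,0,0,-1,0,0,0,0,-1,0,0,0,0,-1,0,0,0,0],
  force=60,
)

```text
clock: 13.25
tcp_pos: [0.5833, 0.1851, 0.0679]
tool_rot: [[0.17, 0.043, 0.984], [0.952, 0.25, -0.175], [-0.253, 0.967, 0.002]]
contact_force: [-0.3, -0.2, -0.6]
grip_width: 0.0071
```

```bash
python3 st.py .579 .169 .072
```

```text
13.25 [ 0.658  1.206 -0.634  1.816 -1.067  0.828  1.134] [0.583 0.185 0.068] 
 [[ 0.17   0.043  0.984]
 [ 0.952  0.25  -0.175]
 [-0.253  0.967  0.002]] x elev -14.7 az 79.9 z elev 0.1 grasp [0.5801 0.1673 0.0726]
to target, tool axes cm [ 0.16 -0.02 -0.14]
roll needed deg -0.1
```

Emit:
apply_moves(
  plan=[-1,-0.2,0.8,0,0,-1,-0.25,1,0,0,-1,-0.25,1,0,0,-1,-0.25,1,0,0],
)

```text
clock: 13.58
tcp_pos: [0.5827, 0.1851, 0.1077]
tool_rot: [[0.17, 0.046, 0.984], [0.952, 0.251, -0.176], [-0.255, 0.967, -0.001]]
contact_force: [-0.1, -0.5, -1.5]
grip_width: 0.0069
```

```bash
python3 st.py .580 .167 .20
```

```text
13.58 [ 0.668  1.127 -0.653  1.849 -1.079  0.838  1.087] [0.583 0.185 0.108] 
 [[ 0.17   0.046  0.984]
 [ 0.952  0.251 -0.176]
 [-0.255  0.967 -0.001]] x elev -14.8 az 79.9 z elev -0.1 grasp [0.5795 0.1673 0.1124]
to target, tool axes cm [-2.25  8.46  0.04]
roll needed deg -0.3
```

Straight and level; continuing up.

Emit:
apply_moves(
  plan=[-1,-0.4,1.5,0,0,-1,-0.5,2,0,0,-1,-0.5,2,0,0,-1,-0.5,2,0,0,-1,-0.4,1.5,0,0,-1,0,0,0,0],
)

```text
clock: 14.08
tcp_pos: [0.5821, 0.1873, 0.2125]
tool_rot: [[0.169, 0.04, 0.985], [0.952, 0.253, -0.173], [-0.256, 0.967, 0.004]]
contact_force: [0.1, -0.4, -1.5]
grip_width: 0.0069
```

```bash
python3 st.py .52 -.2 .21
python3 - <<'E'
from plant import arm
from h import *
snap(arm,'scene','s4');i=snap(arm,'top','t4')['img']
cv2.imwrite('pics/t4z.png',cv2.resize(i[140:260,60:260,::-1],None,fx=4,fy=4))
i=cv2.imread('pics/s4.png');cv2.imwrite('pics/s4z.png',cv2.resize(i[150:290,200:430],None,fx=3.4,fy=3.4))
E
```

```text
14.08 [ 0.692  0.924 -0.705  1.9   -1.103  0.891  0.948] [0.582 0.187 0.213] 
 [[ 0.169  0.04   0.985]
 [ 0.952  0.253 -0.173]
 [-0.256  0.967  0.004]] x elev -14.8 az 79.9 z elev 0.2 grasp [0.579  0.1695 0.2173]
to target, tool axes cm [-35.98 -10.29   0.6 ]
roll needed deg 0.1
```

View pics/t4z.png

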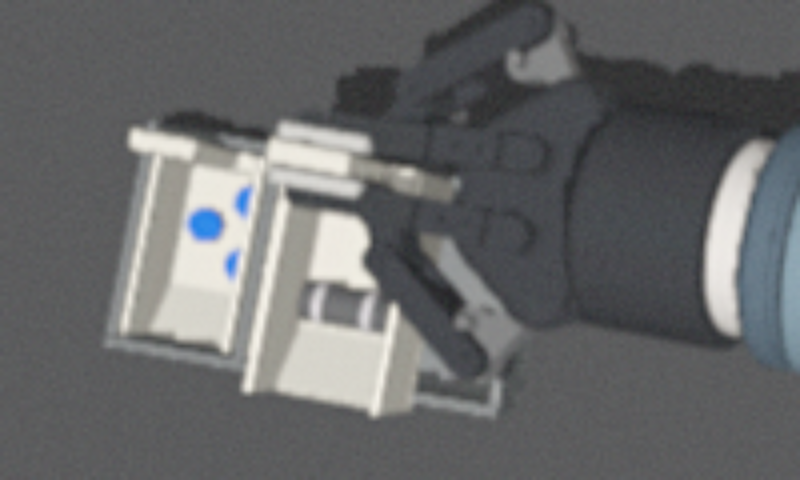

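View pics/s4z.png

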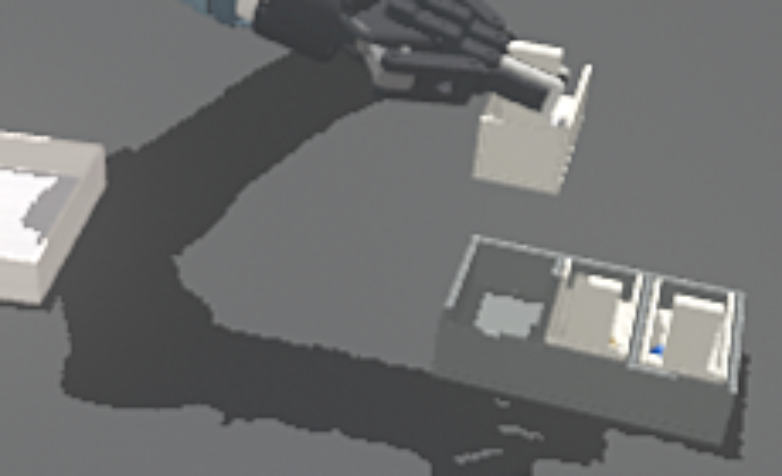

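```bash
cat > rel.py <<'E'
import numpy as np
from scipy.spatial.transform import Rotation as Ro
Rt=Ro.from_matrix([[.169,.04,.985],[.952,.253,-.173],[-.256,.967,.004]])
Rb=Ro.from_euler('z',-9.9,degrees=True)
rel=Rt.inv()*Rb
grip=np.array([.041,0,.066])
E
python3 - <<'E'
from rel import *
from ik import ik
g=np.array([.53,-.215,.16])
q=np.array([.7,1.0,-.7,1.8,-1.1,1.2,1.0])
for th in range(0,66,5):
    R=Rt*Ro.from_euler('x',-th,degrees=True); B=R*rel
    P=lambda v: g+B.apply(np.array(v)/1000-grip)
    box=np.array([P([a,b,c]) for a in(-45,45) for b in(-25,25) for c in (0,40)])
    lip=np.array([P([-45,-22,16]),P([-45,22,16])])
    q,ep,er=ik(g+.0187*R.as_matrix()[:,0],R,q)
    ramp=B.apply([-np.cos(np.pi/6),0,np.sin(np.pi/6)])
    print(th,'minz',box[:,2].min().round(3),'lip',lip.round(3).tolist(),'ramp dir',ramp.round(2),'floor',B.apply([-1,0,0]).round(2),q.round(2),round(ep,4),round(er,1))
E
```

```text
0 minz 0.094 lip [[0.441, -0.222, 0.11], [0.449, -0.179, 0.11]] ramp dir [-0.85  0.15  0.5 ] floor [-0.99  0.17  0.  ] [ 0.97  1.07 -0.34  1.44 -0.74  1.54  0.89] 0.0 0.0
5 minz 0.087 lip [[0.446, -0.225, 0.103], [0.453, -0.181, 0.103]] ramp dir [-0.89  0.14  0.43] floor [-0.99  0.15 -0.08] [ 0.98  1.08 -0.36  1.44 -0.72  1.53  0.97] 0.0 0.0
10 minz 0.08 lip [[0.451, -0.227, 0.096], [0.457, -0.184, 0.096]] ramp dir [-0.93  0.12  0.35] floor [-0.98  0.13 -0.17] [ 1.    1.08 -0.38  1.44 -0.71  1.53  1.05] 0.0 0.0
15 minz 0.074 lip [[0.457, -0.23, 0.09], [0.462, -0.186, 0.09]] ramp dir [-0.96  0.1   0.27] floor [-0.96  0.1  -0.25] [ 1.01  1.08 -0.4   1.44 -0.7   1.52  1.13] 0.0 0.0
20 minz 0.069 lip [[0.464, -0.233, 0.085], [0.467, -0.189, 0.084]] ramp dir [-0.98  0.09  0.19] floor [-0.94  0.08 -0.33] [ 1.02  1.09 -0.42  1.44 -0.68  1.51  1.2 ] 0.0 0.0
25 minz 0.064 lip [[0.471, -0.235, 0.08], [0.473, -0.191, 0.079]] ramp dir [-0.99  0.07  0.1 ] floor [-0.91  0.05 -0.41] [ 1.03  1.09 -0.44  1.44 -0.67  1.5   1.28] 0.0 0.0
30 minz 0.06 lip [[0.478, -0.238, 0.075], [0.48, -0.194, 0.074]] 
[... 616 characters left out ...]
 0.0 0.0
50 minz 0.05 lip [[0.51, -0.246, 0.065], [0.509, -0.202, 0.061]] ramp dir [-0.95 -0.05 -0.31] floor [-0.67 -0.08 -0.74] [ 1.09  1.12 -0.54  1.43 -0.59  1.47  1.66] 0.0 0.0
55 minz 0.05 lip [[0.519, -0.248, 0.064], [0.517, -0.204, 0.059]] ramp dir [-0.92 -0.08 -0.38] floor [-0.6  -0.11 -0.79] [ 1.11  1.13 -0.57  1.43 -0.58  1.46  1.74] 0.0 0.0
60 minz 0.05 lip [[0.528, -0.249, 0.064], [0.526, -0.206, 0.059]] ramp dir [-0.88 -0.1  -0.46] floor [-0.53 -0.13 -0.84] [ 1.12  1.14 -0.59  1.43 -0.56  1.45  1.81] 0.0 0.0
65 minz 0.051 lip [[0.536, -0.251, 0.065], [0.534, -0.207, 0.058]] ramp dir [-0.84 -0.13 -0.53] floor [-0.46 -0.16 -0.88] [ 1.13  1.14 -0.61  1.43 -0.54  1.45  1.88] 0.0 0.0
```

```bash
python3 st.py .55 -.205 .17
```

```text
14.18 [ 0.692  0.928 -0.703  1.9   -1.102  0.889  0.95 ] [0.582 0.187 0.209] 
 [[ 0.169  0.043  0.985]
 [ 0.951  0.254 -0.174]
 [-0.258  0.966  0.002]] x elev -14.9 az 79.9 z elev 0.1 grasp [0.5785 0.1689 0.2142]
to target, tool axes cm [-34.92 -13.89   3.7 ]
roll needed deg -0.1
```

Emit:
apply_moves(
  plan=[-1,-1.5,-0.5,0.1,0,-1,-2.8,-1,0.3,0,-1,-3.5,-1.2,0.4,0,-1,-3.5,-1.2,0.4,0,-1,-3.5,-1.2,0.4,0,-1,-3.5,-1.3,0.4,0,-1,-3.5,-1.4,0.4,0,-1,-3.5,-1.4,0.4,0],
)

```text
clock: 14.85
tcp_pos: [0.5557, -0.0813, 0.1793]
tool_rot: [[0.147, 0.048, 0.988], [0.957, 0.247, -0.154], [-0.252, 0.968, -0.01]]
contact_force: [1.4, -0.0, -1.5]
grip_width: 0.0069
```

```bash
python3 st.py .55 -.205 .17
```

```text
14.85 [ 0.922  1.008 -0.474  1.615 -0.778  1.352  0.858] [ 0.556 -0.081  0.179] 
 [[ 0.147  0.048  0.988]
 [ 0.957  0.247 -0.154]
 [-0.252  0.968 -0.01 ]] x elev -14.6 az 81.3 z elev -0.6 grasp [ 0.553  -0.0992  0.184 ]
to target, tool axes cm [-9.81 -3.98  1.35]
roll needed deg -0.4
```

Emit:
apply_moves(
  plan=[-1,-3,-1,0.3,0,-1,-2.5,-0.9,0.3,0,-1,-1.8,-0.8,0.3,0,-1,-0.8,-0.4,0,0,-1,0,0,0,0],
)

```text
clock: 15.27
tcp_pos: [0.5466, -0.1822, 0.1584]
tool_rot: [[0.156, 0.063, 0.986], [0.953, 0.251, -0.167], [-0.258, 0.966, -0.021]]
contact_force: [-0.3, 0.5, -1.7]
grip_width: 0.007
```

```bash
python3 st.py .55 -.205 .16
python3 - <<'E'
from plant import arm
from h import *
snap(arm,'scene','s5');snap(arm,'top','t5')
E
```

```text
15.27 [ 0.981  1.086 -0.406  1.436 -0.704  1.504  0.83 ] [ 0.547 -0.182  0.158] 
 [[ 0.156  0.063  0.986]
 [ 0.953  0.251 -0.167]
 [-0.258  0.966 -0.021]] x elev -15.0 az 80.7 z elev -1.2 grasp [ 0.5437 -0.2001  0.1632]
to target, tool axes cm [-0.29 -0.39  0.71]
roll needed deg -1.2
```

View pics/t5.png

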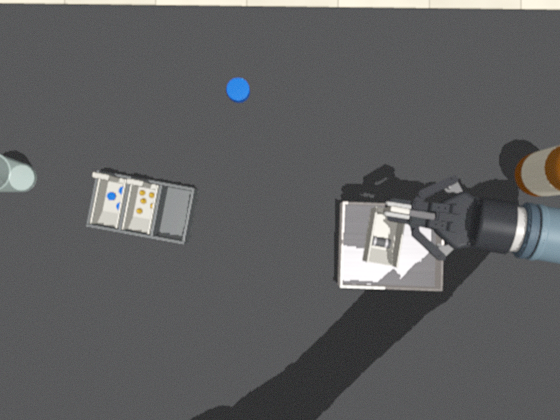

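View pics/s5.png

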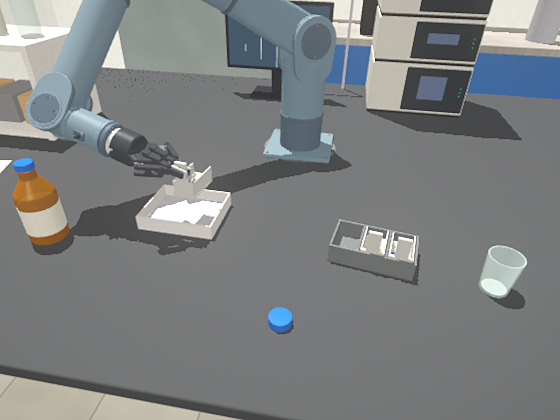

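Emit:
apply_moves(
  plan=[-1,0,0,0.3,-3,-1,0,0,0,-4,-1,0,0,0,-4,-1,0,0,0,-4,-1,0,0,0,-4,-1,0,0,0,-4,-1,0,0,0,-3],
)

```text
clock: 15.95
tcp_pos: [0.5501, -0.1614, 0.1643]
tool_rot: [[0.133, -0.403, 0.905], [0.961, 0.276, -0.018], [-0.243, 0.872, 0.424]]
contact_force: [0.1, 0.4, -0.8]
grip_width: 0.0071
```

```bash
python3 st.py .55 -.205 .16
```

```text
15.95 [ 1.027  1.11  -0.531  1.447 -0.631  1.461  1.243] [ 0.55  -0.161  0.164] 
 [[ 0.133 -0.403  0.905]
 [ 0.961  0.276 -0.018]
 [-0.243  0.872  0.424]] x elev -14.1 az 82.1 z elev 25.1 grasp [ 0.5476 -0.1793  0.1688]
to target, tool axes cm [-2.22 -1.58 -0.11]
roll needed deg 26.3
```

Emit:
apply_moves(
  plan=[-1,-0.9,-0.5,0,-3,-1,-0.9,-0.5,0,-3,-1,-0.8,-0.4,0,-3,-1,-0.5,-0.2,0,-3,-1,-0.5,0,0,-3,-1,-0.4,0,0,-3,-1,-0.4,0,0,-3],
)

```text
clock: 16.53
tcp_pos: [0.5524, -0.189, 0.1674]
tool_rot: [[0.108, -0.723, 0.682], [0.968, 0.234, 0.094], [-0.228, 0.65, 0.725]]
contact_force: [0.6, -0.6, -0.9]
grip_width: 0.0071
```

```bash
python3 st.py .55 -.205 .16;python3 - <<'E'
from plant import arm
from h import *
snap(arm,'top','t6')
E
```

```text
16.53 [ 1.075  1.171 -0.613  1.351 -0.54   1.52   1.556] [ 0.552 -0.189  0.167] 
 [[ 0.108 -0.723  0.682]
 [ 0.968  0.234  0.094]
 [-0.228  0.65   0.725]] x elev -13.2 az 83.6 z elev 46.5 grasp [ 0.5503 -0.2071  0.1717]
to target, tool axes cm [ 0.47 -0.69 -0.85]
roll needed deg 48.8
```

View pics/t6.png

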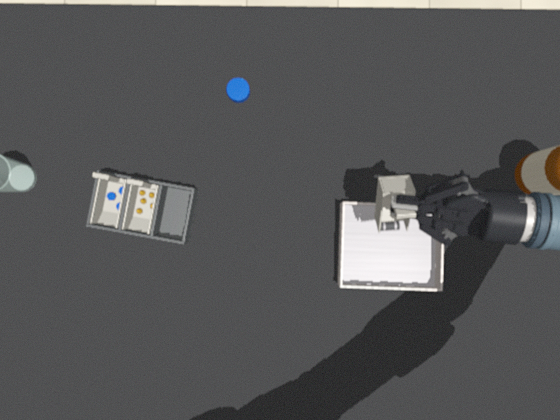

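Emit:
apply_moves(
  plan=[-1,-0.2,-0.2,-0.2,-3,-1,-0.3,-0.2,-0.2,-3,-1,-0.3,0,-0.2,-3,-1,-0.2,0,0,-1,-1,0,0,0,0,-1,0,0,0,0],
)

```text
clock: 17.08
tcp_pos: [0.5511, -0.1896, 0.1673]
tool_rot: [[0.095, -0.837, 0.538], [0.971, 0.197, 0.135], [-0.219, 0.51, 0.832]]
contact_force: [0.4, -0.5, -0.8]
grip_width: 0.0071
```

```bash
python3 st.py .55 -.205 .16;python3 - <<'E'
from plant import arm
from h import *
i=snap(arm,'top','t7')['img'];cv2.imwrite('pics/t7z.png',cv2.resize(i[160:310,320:470,::-1],None,fx=3.8,fy=3.8))
i=snap(arm,'scene','s7')['img'];cv2.imwrite('pics/s7z.png',cv2.resize(i[120:250,110:260,::-1],None,fx=4,fy=4))
E
```

```text
17.08 [ 1.094  1.194 -0.657  1.336 -0.5    1.526  1.712] [ 0.551 -0.19   0.167] 
 [[ 0.095 -0.837  0.538]
 [ 0.971  0.197  0.135]
 [-0.219  0.51   0.832]] x elev -12.7 az 84.4 z elev 56.3 grasp [ 0.5494 -0.2078  0.1714]
to target, tool axes cm [ 0.53 -0.58 -0.88]
roll needed deg 59.3
```

View pics/t7z.png

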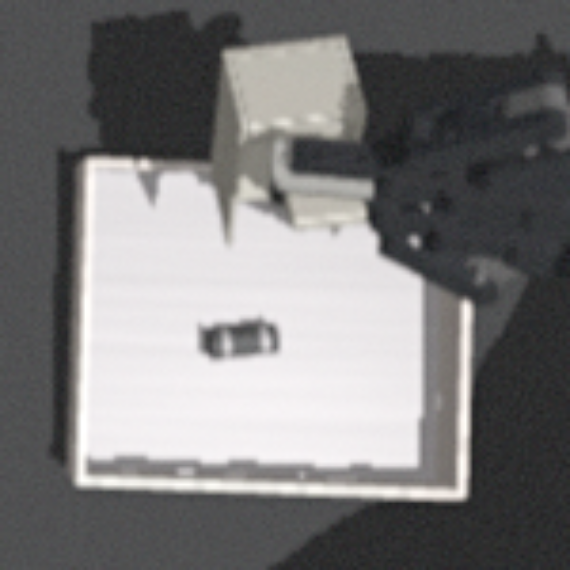

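View pics/s7z.png

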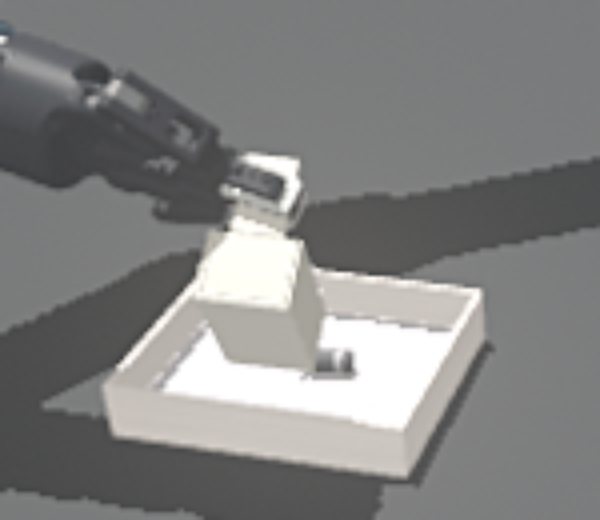

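Emit:
apply_moves(
  plan=[-1,-0.5,1.3,2,0,-1,-0.8,1.8,3,0,-1,0,0,0,6,-1,0,0,0,7,-1,0,0,0,7,-1,0,0,0,7,-1,0,0,0,7,-1,0,0,0,7],
)

```text
clock: 17.85
tcp_pos: [0.5511, -0.1869, 0.2318]
tool_rot: [[0.094, -0.257, 0.962], [0.972, 0.235, -0.032], [-0.218, 0.938, 0.271]]
contact_force: [-0.4, 0.8, -1.4]
grip_width: 0.0072
```

```bash
cat >> st.py <<'E'
from rel import rel
from scipy.spatial.transform import Rotation as Ro
B=Ro.from_matrix(R)*rel; print('bin z axis',B.as_matrix()[:,2].round(3),'yaw',np.degrees(np.arctan2(B.as_matrix()[1,0],B.as_matrix()[0,0])).round(1))
E
python3 st.py .54 .03 .15
```

```text
17.85 [ 1.014  1.048 -0.507  1.369 -0.663  1.615  1.014] [ 0.551 -0.187  0.232] 
 [[ 0.094 -0.257  0.962]
 [ 0.972  0.235 -0.032]
 [-0.218  0.938  0.271]] x elev -12.6 az 84.5 z elev 15.7 grasp [ 0.5494 -0.205   0.2359]
to target, tool axes cm [24.61 -2.29 -3.99]
roll needed deg 17.0
bin z axis [-0.268 -0.022  0.963] yaw -1.8
```

Emit:
apply_moves(
  plan=[-1,1.5,0,0,7,-1,3,0,0,7,-1,3,0,0,2.5,-1,3,0,0,0,-1,3,0,0,0,-1,3,0,0,0],
)

```text
clock: 18.35
tcp_pos: [0.57, -0.0282, 0.194]
tool_rot: [[0.106, 0.047, 0.993], [0.968, 0.225, -0.114], [-0.229, 0.973, -0.021]]
contact_force: [0.5, 0.1, -0.5]
grip_width: 0.0068
```

```bash
python3 st.py .54 .03 .13
python3 - <<'E'
from plant import arm
from h import *
i=snap(arm,'top','t8')['img'];cv2.imwrite('pics/t8z.png',cv2.resize(i[140:310,170:470,::-1],None,fx=2.6,fy=2.6))
E
```

```text
18.35 [ 0.861  1.    -0.511  1.634 -0.809  1.324  0.83 ] [ 0.57  -0.028  0.194] 
 [[ 0.106  0.047  0.993]
 [ 0.968  0.225 -0.114]
 [-0.229  0.973 -0.021]] x elev -13.2 az 83.7 z elev -1.2 grasp [ 0.568  -0.0463  0.1982]
to target, tool axes cm [ 8.65 -5.06 -3.51]
roll needed deg -0.5
bin z axis [ 0.022 -0.031  0.999] yaw -6.5
```

View pics/t8z.png

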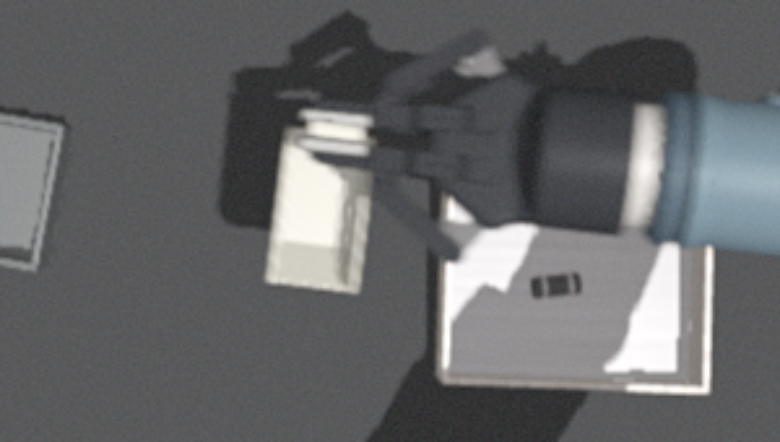

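Emit:
apply_moves(
  plan=[-1,2,-1,-0.4,-1.2,-1,2.5,-1.5,-0.4,0,-1,2.2,-1.5,-0.4,0,-1,1.5,-1.2,0,0,-1,0,0,0,0],
)

```text
clock: 18.82
tcp_pos: [0.5629, 0.0559, 0.1259]
tool_rot: [[0.093, 0.024, 0.995], [0.97, 0.222, -0.096], [-0.223, 0.975, -0.002]]
contact_force: [0.2, 0.2, -0.6]
grip_width: 0.0071
```

```bash
python3 st.py .55 .03 .068
```

```text
18.82 [ 0.789  1.102 -0.546  1.72  -0.849  1.145  0.96 ] [0.563 0.056 0.126] 
 [[ 0.093  0.024  0.995]
 [ 0.97   0.222 -0.096]
 [-0.223  0.975 -0.002]] x elev -12.9 az 84.5 z elev -0.1 grasp [0.5611 0.0378 0.13  ]
to target, tool axes cm [ 0.53 -6.25 -1.02]
roll needed deg 0.7
bin z axis [ 0.003 -0.034  0.999] yaw -5.4
```

Emit:
apply_moves(
  plan=[-1,0.3,-1.5,0,0,-1,0.4,-1.8,0,0,-1,0.3,-1.3,0,0,-1,0.15,-0.7,0,0,-1,0,0,0,0],
)

```text
clock: 19.23
tcp_pos: [0.5647, 0.0532, 0.0725]
tool_rot: [[0.095, 0.023, 0.995], [0.97, 0.222, -0.097], [-0.223, 0.975, -0.001]]
contact_force: [0.4, -0.2, -0.4]
grip_width: 0.0072
```

```bash
python3 st.py .56 .03 .067
```

```text
19.23 [ 0.776  1.199 -0.521  1.672 -0.828  1.127  1.007] [0.565 0.053 0.073] 
 [[ 0.095  0.023  0.995]
 [ 0.97   0.222 -0.097]
 [-0.223  0.975 -0.001]] x elev -12.9 az 84.4 z elev -0.1 grasp [0.5629 0.0351 0.0767]
to target, tool axes cm [-0.3  -1.07 -0.24]
roll needed deg 0.8
bin z axis [ 0.003 -0.034  0.999] yaw -5.5
```

Emit:
apply_moves(
  plan=[-1,0.1,-0.5,0,0,-1,0.05,-0.2,0,0,-1,0,0,0,0],
)

```text
clock: 19.48
tcp_pos: [0.5658, 0.0517, 0.0664]
tool_rot: [[0.097, 0.022, 0.995], [0.97, 0.222, -0.099], [-0.223, 0.975, 0.0]]
contact_force: [-0.3, 0.3, -0.3]
grip_width: 0.007
```

```bash
python3 st.py .56 .03 .067|tail -4
```

```text
[-0.223  0.975  0.   ]] x elev -12.9 az 84.3 z elev 0.0 grasp [0.564  0.0336 0.0706]
to target, tool axes cm [-0.31 -0.44 -0.36]
roll needed deg 0.8
bin z axis [ 0.001 -0.034  0.999] yaw -5.6
```

Emit:
apply_moves(
  plan=[-1,0.05,-0.25,0,0,-1,0,0,0,0],
)

```text
clock: 19.65
tcp_pos: [0.5663, 0.0513, 0.0646]
tool_rot: [[0.097, 0.021, 0.995], [0.97, 0.223, -0.099], [-0.224, 0.975, 0.001]]
contact_force: [-0.4, 0.2, 0.5]
grip_width: 0.007
```

```bash
python3 st.py .56 .03 .067|tail -4;  python3 - <<'E'
from plant import arm
from h import *
i=snap(arm,'scene','s9')['img'];cv2.imwrite('pics/s9z.png',cv2.resize(i[150:290,180:350,::-1],None,fx=4,fy=4))
E
```

```text
[-0.224  0.975  0.001]] x elev -12.9 az 84.3 z elev 0.1 grasp [0.5645 0.0331 0.0688]
to target, tool axes cm [-0.31 -0.25 -0.42]
roll needed deg 0.9
bin z axis [-0.    -0.034  0.999] yaw -5.6
```

View pics/s9z.png

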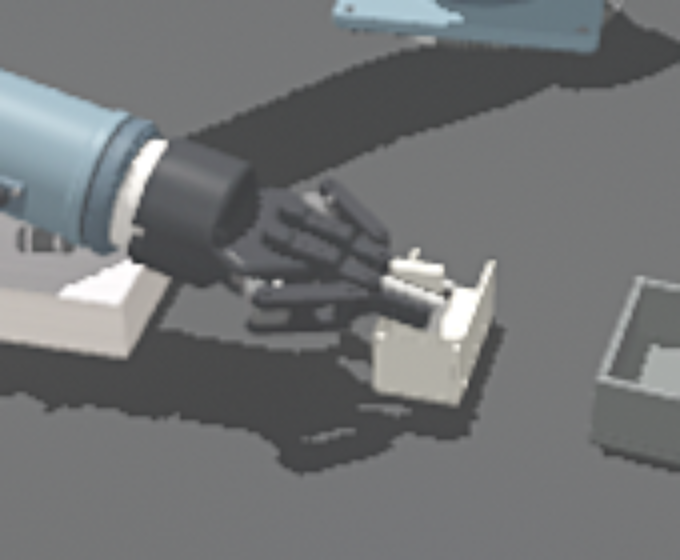

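Emit:
apply_moves(
  plan=[-1,0.04,-0.2,0,0,-1,0,0,0,0],
)

```text
clock: 19.87
tcp_pos: [0.5668, 0.0513, 0.0635]
tool_rot: [[0.097, 0.02, 0.995], [0.97, 0.222, -0.099], [-0.223, 0.975, 0.002]]
contact_force: [0.2, -0.1, -1.2]
grip_width: 0.0073
```

```bash
python3 st.py .56 .03 .067|tail -4
```

```text
[-0.223  0.975  0.002]] x elev -12.9 az 84.3 z elev 0.1 grasp [0.5649 0.0331 0.0676]
to target, tool axes cm [-0.34 -0.14 -0.46]
roll needed deg 1.0
bin z axis [-0.002 -0.034  0.999] yaw -5.6
```

Emit:
apply_moves(
  plan=[-1,0.04,-0.2,0,0,-1,0.03,-0.1,0,0,-1,0,0,0,0],
)

```text
clock: 20.12
tcp_pos: [0.5673, 0.0518, 0.0635]
tool_rot: [[0.097, 0.018, 0.995], [0.971, 0.217, -0.098], [-0.218, 0.976, 0.004]]
contact_force: [-0.1, -0.3, -0.4]
grip_width: 0.0072
```

```bash
python3 st.py .56 .03 .067|tail -4
```

```text
[-0.218  0.976  0.004]] x elev -12.6 az 84.3 z elev 0.2 grasp [0.5655 0.0337 0.0676]
to target, tool axes cm [-0.4  -0.15 -0.51]
roll needed deg 1.0
bin z axis [-0.004 -0.039  0.999] yaw -5.6
```

Emit:
apply_moves(
  plan=[-0.75,0,0,0,0,-0.7,0,0,0,0,-0.6,0,0,0,0,-0.4,0,0,0,0,-0.2,0,0,0,0,0,0,0,0,0],
  force=20,
)

```text
clock: 20.62
tcp_pos: [0.5672, 0.0522, 0.0632]
tool_rot: [[0.097, 0.018, 0.995], [0.971, 0.217, -0.098], [-0.218, 0.976, 0.004]]
contact_force: [-0.1, 0.4, -0.8]
grip_width: 0.0421
```

```bash
python3 st.py .56 .03 .067|tail -4;  python3 - <<'E'
from plant import arm
from h import *
i=snap(arm,'scene','s10')['img'];cv2.imwrite('pics/s10z.png',cv2.resize(i[150:290,180:350,::-1],None,fx=4,fy=4))
snap(arm,'wrist','w10')
E
```

```text
[-0.218  0.976  0.004]] x elev -12.6 az 84.3 z elev 0.2 grasp [0.5654 0.034  0.0672]
to target, tool axes cm [-0.44 -0.12 -0.5 ]
roll needed deg 1.0
bin z axis [-0.003 -0.039  0.999] yaw -5.5
```

View pics/s10z.png

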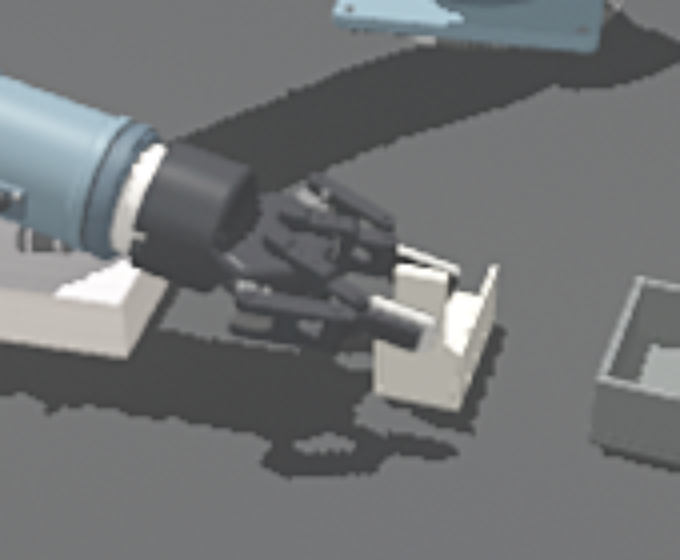

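View pics/w10.png

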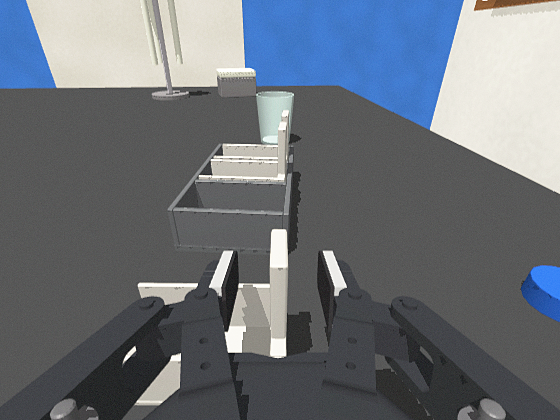

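Emit:
apply_moves(
  plan=[0,-0.4,1.5,0,0,0,-0.6,2.5,0,0,0,-0.7,3,0,0,0,-0.8,3.5,0,0,0,-0.8,3.5,0,0,0,-0.8,3,0,0,0,0,0,0,0],
)

```text
clock: 21.3
tcp_pos: [0.5652, 0.0502, 0.2426]
tool_rot: [[0.095, 0.024, 0.995], [0.972, 0.215, -0.098], [-0.216, 0.976, -0.003]]
contact_force: [1.1, -0.7, -0.3]
grip_width: 0.0428
```

```bash
python3 st.py .56 .03 .067|tail -4;  python3 - <<'E'
from plant import arm
from h import *
d=snap(arm,'top','t11');i=d['img'];cv2.imwrite('pics/t11z.png',cv2.resize(i[140:310,170:470,::-1],None,fx=2.6,fy=2.6))
i=snap(arm,'scene','s11')['img'];cv2.imwrite('pics/s11z.png',cv2.resize(i[150:290,130:350,::-1],None,fx=3.5,fy=3.5))
E
```

```text
[-0.216  0.976 -0.003]] x elev -12.5 az 84.4 z elev -0.2 grasp [0.5635 0.032  0.2466]
to target, tool axes cm [  3.66 -17.59  -0.28]
roll needed deg 0.7
bin z axis [ 0.003 -0.041  0.999] yaw -5.5
```

View pics/t11z.png

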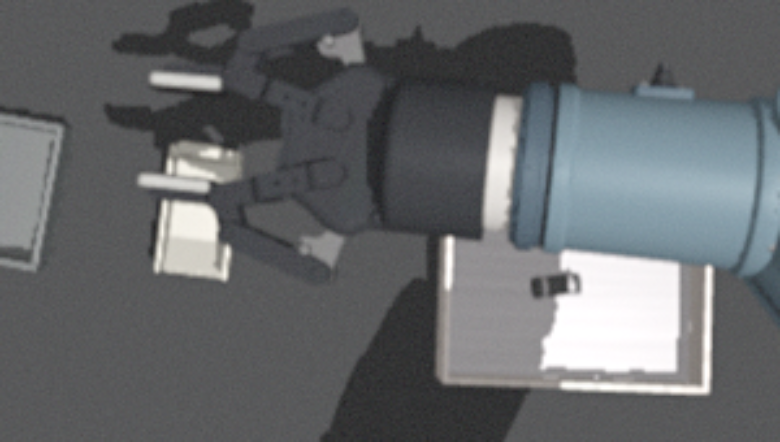

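View pics/s11z.png

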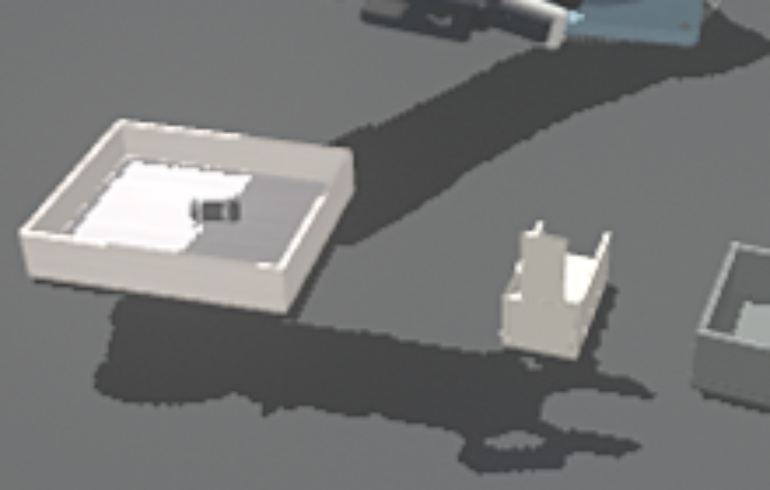

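Emit:
apply_moves(
  plan=[0,0,0,0,0,0,0,0,0,0],
)

```text
clock: 21.57
tcp_pos: [0.5631, 0.0498, 0.2357]
tool_rot: [[0.094, 0.031, 0.995], [0.971, 0.216, -0.098], [-0.218, 0.976, -0.01]]
contact_force: [0.2, 0.3, -0.2]
grip_width: 0.0427
```

```bash
python3 -c "
from plant import arm
print(arm.job_done())"
```

```text
the job is handed in; nothing more can be done
None
```

The job is done and was handed in at about 21.6 s. The cartridge lies in the tray, and the empty bin stands upright on the bare bench between tray and frame.

**How it went:**
- **Tool direction:** the moves can only turn the tool about its own axis. I pushed against the arm's reach limits until the tool pointed nearly sideways, about 14° below horizontal.
- **Lift:** I pinched the grip tab across its thickness at 60 N and raised the bin level, straight up by about 14 cm. The pictures then showed it clear of the frame.
- **Pour:** I tipped it nose-down about 59° over the tray.
- **Set-down:** I rolled the bin back, lowered it in small steps and let go. Then I lifted the gripper straight up, clear of everything.

**Last checks:**
- The final top and scene pictures show the cartridge at rest in the tray, the bin standing upright and empty, and the other two bins still in the frame. The hand was about 15 cm above the bin.
- The measured tab position agreed across the top and wrist views to about 1–2 mm, and its height matched the text.

**What was less certain:**
- The contact force was too noisy (about ±1 N) to show the bin touching down. I took contact from the height stopping at the expected value.
- The bin was tilted about 2° sideways when I let go, so it settled by 1–2 mm.

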